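# Load a flange blank into the inclined die nest and clamp it with the ratchet lever

### The job

Take the square flange blank out of the navy bin, seat it fully in the matching square cavity of the inclined fixture with its hub facing out, and then clamp it firmly with the red clamping lever. The lever tightens clockwise but has too little room to do it in one stroke: lift it off its serrations, swing it back, let it drop in and turn it again until the clamp screw itself comes to its stop, and leave the lever down in its serrations. Do not knock over or push away the bin, the test arbor or the bronze sleeve.

Things in the scene. Friction and masses are not known exactly. Their poses are not given: they have to be found in the camera images.
- blank: Bright aluminium flange blank, 0.4 kg: square plate 84 x 84 x 14 mm, corners rounded to 9 mm, four dark bolt holes; on it a round hub 42 mm in diameter, 34 mm tall, straight in its upper 30 mm. Origin: centre of the plate's underside; z up through the hub (hub top at z = 48 mm), x and y parallel to the plate's sides. Starts flat in the navy bin, hub up.
- bin: Loose navy-blue open stacking bin, 0.6 kg, outside 209 x 158 x 77 mm. Origin: centre of its underside; x points from the low front lip (34 mm high) to the back wall. Inside floor 2 mm up, from x = -94 to 98 mm and y = -69 to 69 mm; side and back walls 75 mm high.
- arbor: Bystander: tall bright test arbor: foot 90 mm in diameter, 17 mm high; stem up to 46 mm in diameter to 142 mm high, then 24 mm to 278 mm high. Origin: centre of its underside. Loose. Either it or the bronze sleeve stands in the gap between bin and fixture, the other at the far left.
- nest: Inclined tool plate of the fixture, fixed, tilted 30 degrees towards the robot's side. Origin: centre of the cavity floor; z square out of the floor, x up the slope, y to the left seen from its foot. Cavity 86.4 x 86.4 mm, sides along x and y; walls 14 mm thick, 8 mm high, the upper 3 mm chamfered outward at 45 degrees. Outside them the plate lies at z = 0, x = -66 to 66, y = -61 to 143 mm.
- jaw: Brass jaw, 34 mm wide, in a slot in the middle of the cavity's +y wall, its cover 18 mm high. Starts up to 2 mm behind the wall's face; as the screw turns it pushes the blank towards -y to the far wall (4.4 mm of travel), then its spring adds 5 N per mm. Clamped firmly: over 9 N, at about 1.85 rad of clamp_screw. Origin: the nest's origin when open.
- lever_pivot (a point): The axis of the lever and the screw, on the tool plate's surface, at x = 0, y = 110 mm in the nest's frame; the axis is parallel to the nest's z.
- lever_grip (a point): Point to hold the red lever: middle of its round arm, 82 mm from the axis, 46 mm above the tool plate when down. The arm is 14 mm thick, runs straight out from the hub (57 mm in diameter, 45 mm high), almost parallel to the plate, and ends in a 17 mm ball 103 mm from the axis. Two 8 mm stop pins, 44 mm high, stand 40 mm from the axis.
- lever_swing (a joint): Angle of the lever about its axis, rad, 0 to 1.45 between its stop pins, growing clockwise seen from above the plate (tightening). At value q the arm points, in the nest's frame, at 1.972 - q rad from x towards y. Starts at 0 to 0.6. Takes under 1 N at the grip when lifted, 2 to 3 N when driving the screw.
- lever (a joint): Lift of the lever along its axis, m: 0 down in the serrations, 0.014 fully lifted; a spring pulls it down with 4 to 6 N. 18 serrations, 20 degrees apart, with pointed teeth that slip into the nearest gap when it is let down. Free to swing once lifted 6 mm, better 9 mm.
- clamp_screw (a joint): Angle of the clamp screw, rad, 0 (open) to 2.2 (stop), growing clockwise as it tightens. Only the lever, when down, turns it, both ways (with up to 2 degrees of play); its friction is 0.15 N m and it stays where it is left. Starts at 0 to 0.2.
- sleeve: Bystander: perforated bronze sleeve standing upright, 92 mm in diameter, 122 mm high. Origin: centre of its underside. Loose.

How it is judged:
By the outcome, as a careful person would: the job done as asked, in the order asked, and still so for the second after the job is handed in, with the robot touching nothing.
It also fails if it takes over 61 s, if anything falls off the work surface, if the arm or the gripper's body presses on something with over 40 N, if the wrist force passes 120 N, or if a joint passes its speed limit or range.

### The arm

A 6-joint arm with a two-finger parallel gripper is mounted at the origin on the work surface; the furniture and walls round the work are solid. World frame = base frame: x ahead of the robot, y to its left, z up, the work surface at z = 0. Lengths are in m, angles in degrees, forces in N, time in s.
With the tool pointing down it reaches from about 0.35 to 0.925 m from the base axis. Payload 6.4 kg.
Tool frame: the origin (TCP) lies on the centre line of the jaws, within the pads' length; the fingertips stand ctrl.nose_length ahead of it and the grasp point (between the pads) lies 6 mm ahead of it (ctrl.nose_length is the distance from the TCP to the fingertips, in m); z points along the fingers, y is the direction in which the jaws open and shut (so a half turn about z gives the same grasp; the last joint's range is limited). The gripper opens to 85 mm and grips with 20 to 120 N. Pads are 22 mm wide; open, the fingers measure 114 mm over their backs; the gripper's body (76 mm by 85 mm) begins 54 mm behind the grasp point. The pads swing forward as they close: fully open they stand 13 mm farther back than shut.
Start: joints at [56.316, 14.043, 89.255, -0, 76.702, -9.975], TCP at [0.261, 0.595, 0.256] pointing down, gripper open.
Joint ranges: [-179.41, 179.41], [-58.25, 129.5], [7.25, 145.43], [-54.29, 234.29], [11.92, 165.04], [-157.13, 157.13]. Speed limits (degrees/s): [147.25, 147.25, 180, 180, 180, 180].

### API

Orientations are given as a 3x3 rotation matrix whose columns are the frame's x, y, z axes.
In Python, from cell import ctrl, eyes gives the robot as it stands. The module is installed in compiled form; this text tells all that it offers.
- The arm moves only by the tool apply_moves, never from a script. Its argument "steps" is a list of rows, each a list of 3 entries, a list of its own where there are three numbers: the shift along the world's x, y, z scaled (see below), then the turn, a rotation vector about the world's x, y, z scaled (see below), then the opening, from -1 (shut) to 1 (fully open). A call has exactly 5 rows; each row is the pose to reach, as a shift and turn from the pose measured when the call began, turning the shorter way round; what a row does not reach only later rows make up. The controller multiplies each number of a shift by 0.25 m and each number of a turn by pi rad. A row lasts 1/12 s, in which the tool goes at most 41.7 mm and 7.16 degrees, less where a joint would pass 70% of its speed; a pose out of reach is approached as far as the arm can. A call with a number of a shift or a turn outside -1 to 1 is refused whole. A call with a gripper value outside its range is refused whole. The fingers move at their own pace and stop on an object; "grip_force" is the grip in N (left out, the last holds). Time passes only in rows, so rows that repeat a pose let the fingers close, or fill a call up. It gives the time, the measured TCP pose, the force and the opening at its end, in the units of the state.
- ctrl.read_state(): the state, without advancing time (a new reading comes with each control period).
- eyes.grab_frame(name): name is "scene" or "top"; returns a dict with "image" (400x640x3 uint8, blue, green, red), "intrinsics" (3x3 intrinsics, pixels), "pose" (4x4, takes a point from camera to world coordinates). Camera axes: x right, y down, z forward; pixel columns grow to the right and rows downward; lengths in m; the calibration is good to about 2 mm. A picture is of the moment at which its call begins. There is no depth.
- ctrl.close_job(): hands the job in, once; it reports no verdict.
The state is a dict: "t": time; "joints": joint angles; "dq": joint speeds; "tau": joint torques, N m; "tcp_pos": TCP position; "orientation": TCP orientation; "force": force on the tool from outside, world axes, zero at the start; "ft_torque": the same for the moment, N m; "width": finger opening in m.
Only numpy, scipy, OpenCV 4.12 (cv2) and the standard library are available. Lean on these libraries where they do the work, as an engineer would, in place of code of your own. Each camera call takes 0.05 s, during which the arm holds its last target. There are 200 camera calls.

## Working session

There is one attempt and no reset: what is moved stays moved. The work goes in short steps, Python scripts to look and compute and a tool call to move; the robot and the scene stay as the last step left them, time stands still between calls to the robot, and variables do not carry over. Pictures are saved under pics/ and viewed, about 8 in all and at most 12, crops included, and the job is handed in when it is done.

Besides the shell and the picture viewer there is one more tool, called after "Emit:" by a JSON object that holds its "fn" and its "kwargs", one argument or row to a line. apply_moves: Moves the arm, as the interface text tells. Shifts and turns lie within -1 to 1; 1 stands for 0.25 m of shift or pi rad of turn. Its arguments: {"type":"object","properties":{"steps":{"type":"array"},"grip_force":{"type":"number"}},"required":["steps"]}

```bash
mkdir -p pics
cat > h.py <<'E'
import numpy as np, cv2
from cell import ctrl, eyes
def grab(n,fn=None):
    f=eyes.grab_frame(n)
    if fn: cv2.imwrite('pics/'+fn,f['image'])
    return f
E
python3 - <<'E'
from h import *
import pickle
print(ctrl.nose_length)
for n in ('scene','top'):
    f=grab(n,n+'0.png'); pickle.dump(f,open(n+'0.pkl','wb')); print(n,f['intrinsics'],f['pose'].round(3))
s=ctrl.read_state(); print({k:np.round(v,3) for k,v in s.items()})
E
```

```text
0.025
scene [[402.46742037   0.         320.82283532]
 [  0.         402.46742037 204.44627904]
 [  0.           0.           1.        ]] [[ 0.777 -0.491  0.393  0.016]
 [-0.629 -0.594  0.502 -0.61 ]
 [-0.013 -0.638 -0.77   1.077]
 [ 0.     0.     0.     1.   ]]
top [[447.03859437   0.         312.86643221]
 [  0.         447.03859437 206.27357334]
 [  0.           0.           1.        ]] [[ 1.000e-03 -9.930e-01  1.150e-01  3.480e-01]
 [-1.000e+00 -2.000e-03 -2.000e-03  2.700e-02]
 [ 3.000e-03 -1.150e-01 -9.930e-01  1.622e+00]
 [ 0.000e+00  0.000e+00  0.000e+00  1.000e+00]]
{'t': np.float64(0.1), 'joints': array([56.316, 14.082, 89.32 , -0.   , 76.703, -9.975]), 'dq': array([-0.017, -0.076, -0.125,  0.012,  0.001, -0.043]), 'tau': array([ 0.0000e+00, -4.3067e+01, -3.2713e+01, -0.0000e+00,  3.0000e-03,
       -0.0000e+00]), 'tcp_pos': array([0.261, 0.595, 0.255]), 'orientation': array([[-0.916,  0.402, -0.001],
       [ 0.402,  0.916, -0.002],
       [ 0.   , -0.002, -1.   ]]), 'force': array([-0.491,  0.296,  0.365]), 'ft_torque': array([ 0.   ,  0.032, -0.016]), 'width': np.float64(0.086)}
```

View pics/scene0.png

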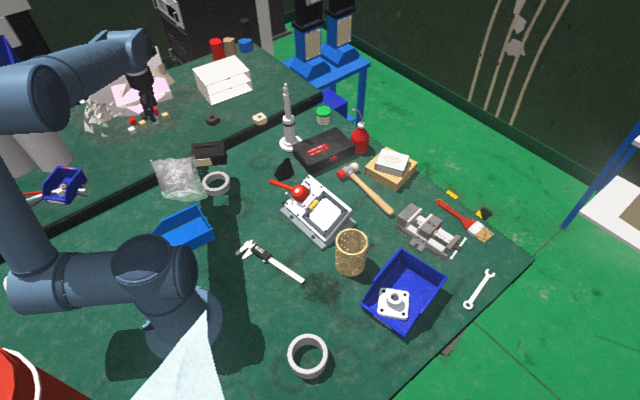

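View pics/top0.png

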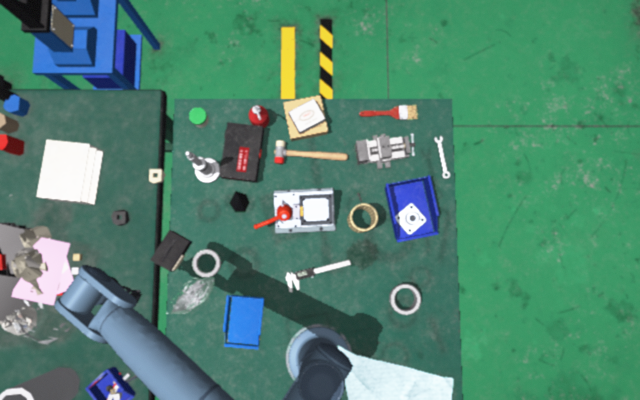

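The scene view shows the navy bin with the blank at about (393,303), the bronze sleeve at (350,252), and the fixture at (320,212) with the red lever hub at (300,193). In the top view they are at (411,218), (363,217), and (317,209) with the hub at (284,213). The arbor stands at the far left, at (205,170). I'll enlarge both views in one picture.

Run:
```python
import pickle,cv2,numpy as np
def L(n): return pickle.load(open(n+'0.pkl','rb'))['image']
s=L('scene');t=L('top')
a=cv2.resize(t[170:250,250:450],None,fx=4,fy=4,interpolation=cv2.INTER_CUBIC) #800x320
b=cv2.resize(s[165:258,260:360],None,fx=3,fy=3,interpolation=cv2.INTER_CUBIC) #300x279
c=cv2.resize(s[240:333,355:455],None,fx=3,fy=3,interpolation=cv2.INTER_CUBIC)
o=np.zeros((600,800,3),np.uint8);o[:320]=a;o[320:599,:300]=b;o[320:599,400:700]=c
cv2.imwrite('pics/crop1.png',o)
```

```text
(no output)
```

View pics/crop1.png

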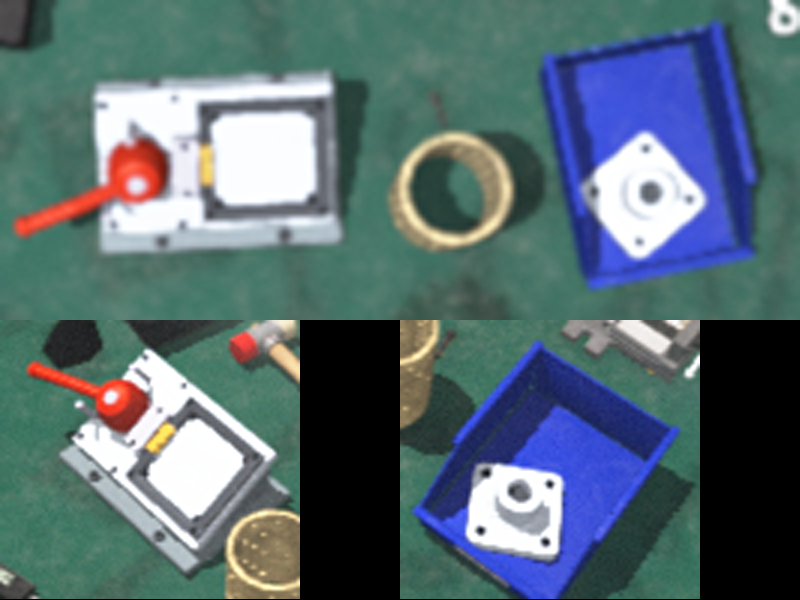

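The enlargement shows, at the left, the dark cavity frame with outer corners near (200,103), (330,100), (330,212) and (202,218) in crop pixels. The red lever points left and towards the robot, so q is near 0. The blank lies turned about 45 degrees near the front lip of the bin. Next I'll triangulate the corners.

```bash
cat >> h.py <<'E'
def ray(f,uv):
    K,P=f['intrinsics'],f['pose']; uv=np.atleast_2d(uv)
    d=np.c_[(uv[:,0]-K[0,2])/K[0,0],(uv[:,1]-K[1,2])/K[1,1],np.ones(len(uv))]@P[:3,:3].T
    return P[:3,3],d/np.linalg.norm(d,axis=1)[:,None]
def onplane(f,uv,z):
    o,d=ray(f,uv); return o+d*((z-o[2])/d[:,2])[:,None]
def tri(f,u,g,v):
    o1,D1=ray(f,u);o2,D2=ray(g,v);X=[];E=[]
    for a,b in zip(D1,D2):
        A=sum(np.eye(3)-np.outer(k,k) for k in(a,b)); r=(np.eye(3)-np.outer(a,a))@o1+(np.eye(3)-np.outer(b,b))@o2
        x=np.linalg.solve(A,r);X.append(x);E.append(np.linalg.norm(np.cross(x-o1,a)))
    return np.array(X),np.array(E)
S=6
def up(f,roi):  # roi x0,y0,x1,y1
    x0,y0,x1,y1=roi; return cv2.resize(f['image'][y0:y1,x0:x1],None,fx=S,fy=S,interpolation=cv2.INTER_CUBIC)
def px(p,roi): return (np.asarray(p,float)+.5)/S-.5+np.array(roi[:2])
def biggest(m):
    c=cv2.findContours(m.astype(np.uint8),cv2.RETR_EXTERNAL,cv2.CHAIN_APPROX_NONE)[0]
    return max(c,key=cv2.contourArea)
def quad(c):
    "corners from lines fitted to the middle of each side of the contour"
    h=cv2.convexHull(c); e=2
    q=cv2.approxPolyDP(h,e,True)
    while len(q)>4: e+=1; q=cv2.approxPolyDP(h,e,True)
    q=q[:,0].astype(float); P=h[:,0].astype(float); C=c[:,0].astype(float); L=[]
    for i in range(4):
        a,b=q[i],q[(i+1)%4]; t=(b-a)/np.linalg.norm(b-a); s=(C-a)@t/np.linalg.norm(b-a); n=(C-a)@np.array([-t[1],t[0]])
        k=C[(s>.2)&(s<.8)&(abs(n)<12)]; v=cv2.fitLine(k.astype(np.float32),cv2.DIST_HUBER,0,.01,.01).ravel()
        L.append(np.cross([v[2],v[3],1],[v[2]+v[0],v[3]+v[1],1]))
    X=[np.cross(L[i-1],L[i]) for i in range(4)]
    return np.array([x[:2]/x[2] for x in X])
E
cat > m1.py <<'E'
from h import *
import pickle
F={n:pickle.load(open(n+'0.pkl','rb')) for n in('top','scene')}
R={'frame':{'top':(296,190,338,232),'scene':(300,190,358,250)},'blank':{'top':(388,195,432,238),'scene':(370,280,415,330)},'lever':{'top':(250,200,300,235),'scene':(262,172,312,206)}}
V=[];res={}
for n in F:
    for k in R:
        r=R[k][n];I=up(F[n],r);hsv=cv2.cvtColor(I,cv2.COLOR_BGR2HSV);H,Sx,v=[hsv[...,i].astype(int) for i in range(3)]
        if k=='frame': m=(v<130)&(Sx<90)
        elif k=='blank': m=(Sx<90)&(v>110)
        else: m=((H<10)|(H>170))&(Sx>140)&(v>90)
        c=biggest(m); cv2.drawContours(I,[c],-1,(255,0,255),1)
        if k!='lever':
            q=quad(c); res[k,n]=px(q,r)
            for p in q: cv2.circle(I,tuple(int(x) for x in p),3,(0,255,0),-1)
        else: res[k,n]=px(c[:,0],r)
        V.append(cv2.resize(I,(266,300)))
        print(n,k,res[k,n].round(1).tolist() if k!='lever' else (res[k,n].min(0),res[k,n].max(0)))
cv2.imwrite('pics/seg1.png',np.vstack([np.hstack(V[:3]),np.hstack(V[3:])]))
pickle.dump(res,open('res.pkl','wb'))
E
python3 m1.py
```

```text
top frame [[333.9, 193.7], [336.2, 234.5], [300.9, 220.5], [300.8, 196.0]]
top blank [[411.4, 201.3], [427.4, 219.9], [408.7, 235.8], [392.5, 216.8]]
top lever (array([253.41666667, 204.75      ]), array([290.91666667, 228.41666667]))Traceback (most recent call last):
  File "m1.py", line 14, in <module>
    q=quad(c); res[k,n]=px(q,r)
  File "h.py", line 34, in quad
    k=C[(s>.2)&(s<.8)&(abs(n)<12)]; v=cv2.fitLine(k.astype(np.float32),cv2.DIST_HUBER,0,.01,.01).ravel()
                                      ~~~~~~~~~~~^^^^^^^^^^^^^^^^^^^^^^^^^^^^^^^^^^^^^^^^^^^^^^^
cv2.error: OpenCV(4.12.0) /io/opencv/modules/imgproc/src/linefit.cpp:50: error: (-215:Assertion failed) count > 0 in function 'fitLine2D_wods'
```

```bash
python3 - <<'E'
import re
s=open('m1.py').read()
s=s.replace("R={","R={'plate':{'top':(268,180,342,238),'scene':(276,165,362,255)},",1)
s=s.replace("if k=='frame': m=(v<130)&(Sx<90)","if k=='frame': m=fill&(v<150)&(Sx<90)\n        elif k=='plate': m=(Sx<60)&(v>150)")
s=s.replace("        c=biggest(m);","""        c=biggest(m)
        if k=='plate':
            ref=np.zeros(F[n]['image'].shape[:2],np.uint8); hull=px(cv2.convexHull(c)[:,0],r); cv2.fillPoly(ref,[hull.round().astype(int)],1)
            ref=cv2.erode(ref,np.ones((3,3)))
            rf=R['frame'][n]; fill=cv2.resize(ref[rf[1]:rf[3],rf[0]:rf[2]],None,fx=S,fy=S,interpolation=cv2.INTER_NEAREST)>0
       """)
s=s.replace("q=quad(c); res","q=tq(c); res").replace("if k!='lever':\n            q","if k!='lever':\n            q")
s=s.replace("import pickle","""import pickle
def tq(c):
    try: return quad(c)
    except Exception: return np.zeros((4,2))""",1)
s=s.replace("(266,300)","(200,300)").replace("V[:3]","V[:4]").replace("V[3:]","V[4:]")
open('m1.py','w').write(s)
E
python3 m1.py
```

```text
top plate [[267.6, 179.6], [267.6, 179.6], [267.6, 179.6], [267.6, 179.6]]
top frame [[333.4, 194.1], [333.4, 222.5], [300.7, 224.5], [301.0, 195.5]]
top blank [[411.4, 201.3], [427.4, 219.9], [408.7, 235.8], [392.5, 216.8]]
top lever (array([253.41666667, 204.75      ]), array([290.91666667, 228.41666667]))
scene plate [[308.6, 173.2], [352.0, 208.7], [320.3, 247.3], [280.0, 209.6]]
scene frame [[322.9, 190.3], [348.0, 211.2], [325.3, 238.1], [301.1, 216.1]]
scene blank [[379.1, 285.9], [409.1, 291.3], [407.5, 320.5], [376.2, 314.7]]
scene lever (array([268.75      , 178.58333333]), array([308.58333333, 201.41666667]))
```

View pics/seg1.png

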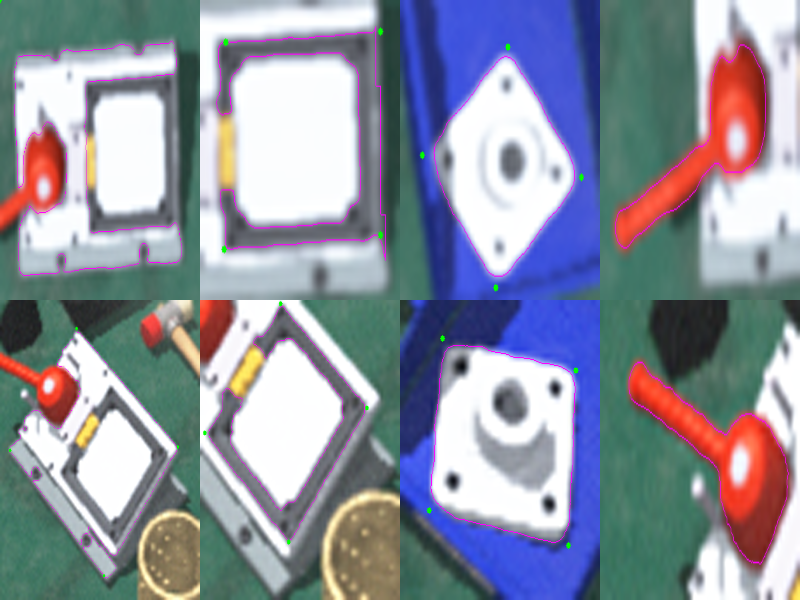

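The segmentation picture shows the frame, blank and lever outlined cleanly. The exceptions are the frame's right side in the top view, which blurs into the plate edge, and the blank's side face, which is included in the scene view. I'll triangulate the frame, the bolt holes and bore, the lever hub and the ball.

```bash
cat > m2.py <<'E'
from h import *
import pickle
np.set_printoptions(precision=4,suppress=True)
F={n:pickle.load(open(n+'0.pkl','rb')) for n in('top','scene')}; res=pickle.load(open('res.pkl','rb'))
T,C=F['top'],F['scene']
# frame: order corners by world-ish angle using plane z=.08
def order(n,z):
    q=res[z[0],n];w=onplane(F[n],q,z[1])[:,:2];a=np.arctan2(*(w-w.mean(0)).T[::-1]);return q[np.argsort(a)]
X,e=tri(T,order('top',('frame',.08)),C,order('scene',('frame',.08)))
print('frame',X,e); 
print('sides',np.linalg.norm(X-np.roll(X,-1,0),axis=1),'mean',X.mean(0))
n=np.linalg.svd(X-X.mean(0))[2][2]; n*=np.sign(n[2]); print('normal',n,'tilt',np.degrees(np.arccos(n[2])))
# jaw (yellow)
def blob(f,roi,fn):
    I=up(f,roi);h=cv2.cvtColor(I,cv2.COLOR_BGR2HSV);m=fn(*[h[...,i].astype(int) for i in range(3)]);k=biggest(m);M=cv2.moments(k);return px([M['m10']/M['m00'],M['m01']/M['m00']],roi)
yel=lambda H,s,v:(H>15)&(H<35)&(s>100)&(v>120)
a=blob(T,(296,190,338,232),yel);b=blob(C,(300,190,330,222),yel);print('jaw',a,b,tri(T,[a],C,[b]))
# blank holes / bore
for nme,roi in(('top',(388,195,432,238)),('scene',(370,280,415,330))):
    I=up(F[nme],roi);g=cv2.cvtColor(I,cv2.COLOR_BGR2GRAY);pl=cv2.fillPoly(np.zeros_like(g),[((cv2.convexHull((res['blank',nme]-np.array(roi[:2])+.5).astype(np.float32)*S))).astype(int)],1)
    pl=cv2.erode(pl,np.ones((21,21)))
    bh=cv2.morphologyEx(g,cv2.MORPH_BLACKHAT,cv2.getStructuringElement(cv2.MORPH_ELLIPSE,(41,41)))
    bh=bh*pl
    nc,lab,st,ce=cv2.connectedComponentsWithStats((bh>60).astype(np.uint8))
    print(nme,[(px(ce[i],roi).round(2).tolist(),int(st[i,4])) for i in range(1,nc) if st[i,4]>30])
print('blank top onplane z16',onplane(T,res['blank','top'],.016),onplane(T,res['blank','top'],.016).mean(0))
print('blank scene z16',onplane(C,res['blank','scene'],.016).mean(0))
xb,e=tri(T,order('top',('blank',.016)),C,order('scene',('blank',.016)));print('blank tri',xb,e)
# lever: ball tip + hub highlight
for nme in F:
    c=res['lever',nme].astype(np.float32); i=c[:,0].argmin(); print(nme,'lever tip',c[i])
    far=c[c[:,0]<c[:,0].min()+4]; print('  tip mean circle',cv2.minEnclosingCircle(far))
    hub=c[c[:,0]>c[:,0].max()-12]; print('  hub circle',cv2.minEnclosingCircle(hub))
E
python3 m2.py
```

```text
frame [[ 0.4723 -0.0489  0.0394]
 [ 0.5661 -0.0465  0.0972]
 [ 0.5585  0.0656  0.1037]
 [ 0.4649  0.0669  0.0427]] [0.0013 0.0013 0.0028 0.0012]
sides [0.1102 0.1126 0.1117 0.1161] mean [0.5154 0.0093 0.0707]
normal [-0.5338 -0.0708  0.8426] tilt 32.57977170892996
jaw [301.0426 210.9573] [313.008  203.9196] (array([[0.5116, 0.0645, 0.0709]]), array([0.0004]))
top [([410.99, 206.68], 114), ([412.16, 217.71], 852), ([397.91, 217.48], 52), ([421.87, 219.32], 113), ([409.38, 230.0], 89)]
scene [([383.17, 290.55], 299), ([404.45, 294.26], 271), ([394.07, 297.06], 975), ([389.87, 304.01], 1049), ([402.13, 301.83], 123), ([381.4, 309.76], 336), ([403.02, 313.56], 325)]
blank top onplane z16 [[ 0.5528 -0.3335  0.016 ]
 [ 0.4852 -0.3897  0.016 ]
 [ 0.4281 -0.3209  0.016 ]
 [ 0.4965 -0.2639  0.016 ]] [ 0.4907 -0.327   0.016 ]
blank scene z16 [ 0.488  -0.3302  0.016 ]
blank tri [[ 0.4854 -0.3915  0.0074]
 [ 0.5527 -0.334   0.0116]
 [ 0.4973 -0.2652  0.0102]
 [ 0.4292 -0.3233  0.007 ]] [0.0007 0.0008 0.0003 0.0008]
top lever tip [253.4167 225.4167]
  tip mean circle ((255.88821411132812, 225.70529174804688), 2.7521779537200928)
  hub circle ((283.70916748046875, 212.2833709716797), 7.815935134887695)
scene lever tip [268.75   180.5833]
  tip mean circle ((271.41973876953125, 181.25506591796875), 2.7530171871185303)
  hub circle ((299.9850158691406, 192.79624938964844), 8.767477035522461)
```

```bash
cat > m3.py <<'E'
from h import *
import pickle
from scipy.optimize import least_squares
np.set_printoptions(precision=4,suppress=True)
F={n:pickle.load(open(n+'0.pkl','rb')) for n in('top','scene')}; T,C=F['top'],F['scene']
def proj(f,X):
    P=np.linalg.inv(f['pose']);c=X@P[:3,:3].T+P[:3,3];q=c@f['intrinsics'].T;return q[:,:2]/q[:,2:]
def nestR(yaw,t=np.pi/6):
    c,s=np.cos(yaw),np.sin(yaw);return np.array([[c,-s,0],[s,c,0],[0,0,1]])@np.array([[np.cos(t),0,-np.sin(t)],[0,1,0],[np.sin(t),0,np.cos(t)]])
w=.0572
top=[((w,-w,0),(333.0,194.1)),((-w,-w,.008),(333.0,222.5)),((-w,w,.008),(300.7,224.5)),((w,w,0),(301,195.5)),((.066,.143,0),(273.9,190.9)),((.066,-.061,0),(332.6,188.1))]
sc=[((w,w,.008),(322.9,190.3)),((w,-w,0),(348,211.2)),((-w,-w,0),(325.3,238.1)),((-w,w,.008),(301.1,216.1)),((.066,.143,0),(308.6,173.2)),((.066,-.061,0),(352,208.7))]
def fit(useT=1,useS=1,p0=(.515,.01,.065,.04)):
    def r(p):
        R=nestR(p[3]);o=[]
        for f,L,u in((T,top,useT),(C,sc,useS)):
            if u: o.append((proj(f,np.array([a for a,_ in L])@R.T+p[:3])-np.array([b for _,b in L])).ravel())
        return np.concatenate(o)
    s=least_squares(r,p0,loss='soft_l1',f_scale=.7);return s.x,r(s.x).reshape(-1,2)
for k in((1,1),(1,0),(0,1)):
    p,e=fit(*k);print(k,p,'yaw',np.degrees(p[3])); 
    if k==(1,1): P0=p;print(e)
R=nestR(P0[3]); np.save('nest.npy',P0)
loc=lambda X:(X-P0[:3])@R
th=np.array([[410.99,206.68],[421.87,219.32],[409.38,230.0],[397.91,217.48]])
sh=np.array([[404.45,294.26],[403.02,313.56],[381.4,309.76],[383.17,290.55]])
X,e=tri(T,th,C,sh);print('holes',X,e,'mean',X.mean(0))
a=onplane(T,th,.016);b=onplane(C,sh,.016);print('top/scene at z16',a.mean(0),b.mean(0));
d=a[0]-a[2];print('diag ang',np.degrees(np.arctan2(d[1],d[0])));d=a[1]-a[3];print(np.degrees(np.arctan2(d[1],d[0])));d=b[0]-b[2];print(np.degrees(np.arctan2(d[1],d[0])))
X,e=tri(T,[[412.16,217.71]],C,[[394.07,297.06]]);print('bore',X,e)
X,e=tri(T,[[255.89,225.7],[283.7,212.3]],C,[[271.42,181.26],[299.98,192.8]]);print('ball,hub',X,e,'nest frame',loc(X))
l=loc(X[:1])[0];print('arm angle',np.arctan2(l[1]-.11,l[0]),'q',1.972-np.arctan2(l[1]-.11,l[0]))
X,e=tri(T,[[301.04,210.96]],C,[[313.0,203.92]]);print('jaw',loc(X))
E
python3 m3.py
```

```text
(1, 1) [0.5194 0.0119 0.0649 0.043 ] yaw 2.4610257751898823
[[-0.826  -1.0926]
 [-0.1128  1.3745]
 [-0.1196  0.7127]
 [-1.93   -1.138 ]
 [ 0.1417  2.1095]
 [ 0.6304  2.4899]
 [ 0.7755 -1.0056]
 [ 0.9373 -0.8439]
 [ 0.1494  0.1376]
 [ 0.0124  0.094 ]
 [ 0.7344  0.7832]
 [-0.4035  0.2065]]
(1, 0) [0.5227 0.0111 0.0661 0.0373] yaw 2.134768536391343
(0, 1) [0.5184 0.0125 0.0648 0.0473] yaw 2.712813880679507
holes [[ 0.5335 -0.3321  0.0141]
 [ 0.4876 -0.3704  0.0133]
 [ 0.4488 -0.3242  0.0137]
 [ 0.4945 -0.2843  0.0131]] [0.     0.     0.0001 0.0004] mean [ 0.4911 -0.3277  0.0136]
top/scene at z16 [ 0.4908 -0.3271  0.016 ] [ 0.4901 -0.3284  0.016 ]
diag ang -5.294481472786971
-94.3266719132424
-5.280768226486141
bore [[ 0.4902 -0.328   0.0451]] [0.0004]
ball,hub [[0.4577 0.2195 0.0878]
 [0.5055 0.1249 0.0773]] [0.0006 0.0004] nest frame [[-0.0342  0.21    0.0463]
 [-0.0016  0.1135  0.0153]]
arm angle 1.9001206044589798 q 0.07187939554102019
jaw [[-0.0018  0.0529  0.0081]]
```

```bash
python3 - <<'E'
s=open('m3.py').read()
i=s.index('def fit'); j=s.index('R=nestR(P0[3])')
s=s[:i]+'''top=top[:4]
def fit(useT=1,useS=1,tiltfree=0):
    def r(p):
        R=nestR(p[3],np.pi/6+tiltfree*p[5]);o=[]
        for f,L,u in((T,top,useT),(C,sc,useS)):
            if u:
                A=np.array([a for a,_ in L]); A[:4,:2]*=p[4]
                o.append((proj(f,A@R.T+p[:3])-np.array([b for _,b in L])).ravel())
        return np.concatenate(o)
    s=least_squares(r,(.515,.01,.065,.04,1,0),loss='soft_l1',f_scale=.7);return s.x,r(s.x).reshape(-1,2)
for k in((1,1,1),(1,0),(0,1),(1,1)):
    p,e=fit(*k);print(k,p,'yaw',np.degrees(p[3]));
P0=p;print(e)
'''+s[j:]
open('m3.py','w').write(s)
E
python3 m3.py | grep -v holes
python3 - <<'E'
from h import *
import pickle
# bin rims etc: sleeve top/bottom rough
f=pickle.load(open('top0.pkl','rb'))
print(onplane(f,[[363.2,216.5]],.122))
# bin corners (crop1/4+offset), back at rim z .077, front z .034
print(onplane(f,[[386.5,184.5],[430,176.5],[437.5,232.5],[398,241]],.077))
E
```

```text
(1, 1, 1) [0.5175 0.0098 0.0678 0.0353 0.9725 0.0541] yaw 2.0216071130006124
(1, 0) [  37784.1428   -4069.24   -346196.2086       0.0344  216059.8903
       0.    ] yaw 1.970066016172739
(0, 1) [ 0.5035 -0.0058  0.0934  0.0444  0.9487  0.    ] yaw 2.544459548683528
(1, 1) [0.517  0.0097 0.0685 0.0432 0.9668 0.    ] yaw 2.4772883018404936
[[-0.672  -0.0243]
 [ 0.0287  1.5079]
 [ 1.0041  0.8145]
 [-0.7405 -0.1025]
 [ 0.6359 -0.231 ]
 [ 0.0684 -0.6548]
 [-0.0032 -0.5094]
 [ 0.5306  0.0944]
 [ 0.5294  0.7307]
 [-0.4467  0.2762]]
 [ 0.4876 -0.3704  0.0133]
 [ 0.4488 -0.3242  0.0137]
 [ 0.4945 -0.2843  0.0131]] [0.     0.     0.0001 0.0004] mean [ 0.4911 -0.3277  0.0136]
top/scene at z16 [ 0.4908 -0.3271  0.016 ] [ 0.4901 -0.3284  0.016 ]
diag ang -5.294481472786971
-94.3266719132424
-5.280768226486141
bore [[ 0.4902 -0.328   0.0451]] [0.0004]
ball,hub [[0.4577 0.2195 0.0878]
 [0.5055 0.1249 0.0773]] [0.0006 0.0004] nest frame [[-0.0338  0.2121  0.0418]
 [-0.0013  0.1156  0.0109]]
arm angle 1.8902334667021332 q 0.08176653329786676
jaw [[-0.0015  0.055   0.0036]]
[[ 0.48740269 -0.14602098  0.122     ]]
[[ 0.60416661 -0.23409787  0.077     ]
 [ 0.63283936 -0.38725533  0.077     ]
 [ 0.4364482  -0.40751039  0.077     ]
 [ 0.40693912 -0.27027833  0.077     ]]
```

Measured so far:
- **Blank:** centre (0.491, -0.328), sides at about 40 degrees.
- **Nest:** about (0.518, 0.011, 0.066), yaw 2.5 degrees. The 30-degree tilt and the lever ball's height of about 44 mm agree with the text.

I'll move over the bin now.

Emit:
{"fn": "apply_moves", "kwargs": {
  "steps": [
    [[0.184, -0.738, 0], [0, 0, -0.145], 0.41],
    [[0.184, -0.738, 0], [0, 0, -0.145], 0.41],
    [[0.184, -0.738, 0], [0, 0, -0.145], 0.41],
    [[0.184, -0.738, 0], [0, 0, -0.145], 0.41],
    [[0.184, -0.738, 0], [0, 0, -0.145], 0.41]
  ],
  "grip_force": 70
}}

```text
t: 0.52
tcp_pos: [0.3071, 0.4071, 0.2544]
orientation: [[-0.642, 0.767, -0.002], [0.767, 0.642, -0.003], [-0.001, -0.004, -1.0]]
force: [0.6, 0.7, 0.2]
width: 0.0605
```

Emit:
{"fn": "apply_moves", "kwargs": {
  "steps": [
    [[0.184, -0.738, 0], [0, 0, 0], 0.41],
    [[0.184, -0.738, 0], [0, 0, 0], 0.41],
    [[0.184, -0.738, 0], [0, 0, 0], 0.41],
    [[0.184, -0.738, 0], [0, 0, 0], 0.41],
    [[0.184, -0.738, 0], [0, 0, 0], 0.41]
  ]
}}

```text
t: 0.93
tcp_pos: [0.353, 0.2199, 0.2539]
orientation: [[-0.641, 0.768, -0.003], [0.768, 0.641, -0.004], [-0.001, -0.004, -1.0]]
force: [-0.4, 0.3, -0.3]
width: 0.0602
```

Emit:
{"fn": "apply_moves", "kwargs": {
  "steps": [
    [[0.184, -0.738, 0], [0, 0, 0], 0.41],
    [[0.184, -0.738, 0], [0, 0, 0], 0.41],
    [[0.184, -0.738, 0], [0, 0, 0], 0.41],
    [[0.184, -0.738, 0], [0, 0, 0], 0.41],
    [[0.184, -0.738, 0], [0, 0, 0], 0.41]
  ]
}}

```text
t: 1.35
tcp_pos: [0.3991, 0.0324, 0.2539]
orientation: [[-0.639, 0.769, -0.002], [0.769, 0.639, -0.004], [-0.002, -0.004, -1.0]]
force: [-0.7, 0.3, -0.1]
width: 0.06
```

Emit:
{"fn": "apply_moves", "kwargs": {
  "steps": [
    [[0.184, -0.738, 0], [0, 0, 0], 0.41],
    [[0.184, -0.738, 0], [0, 0, 0], 0.41],
    [[0.184, -0.738, 0], [0, 0, 0], 0.41],
    [[0.184, -0.738, 0], [0, 0, 0], 0.41],
    [[0.184, -0.738, 0], [0, 0, 0], 0.41]
  ]
}}

```text
t: 1.77
tcp_pos: [0.4451, -0.1555, 0.2537]
orientation: [[-0.637, 0.771, -0.002], [0.771, 0.637, -0.005], [-0.002, -0.005, -1.0]]
force: [1.2, 0.6, -0.1]
width: 0.0601
```

Emit:
{"fn": "apply_moves", "kwargs": {
  "steps": [
    [[0.182, -0.689, 0], [0, 0, 0], 0.41],
    [[0.182, -0.689, 0], [0, 0, 0], 0.41],
    [[0.182, -0.689, 0], [0, 0, 0], 0.41],
    [[0.182, -0.689, 0], [0, 0, 0], 0.41],
    [[0.182, -0.689, -0.1], [0, 0, 0], 0.41]
  ]
}}

```text
t: 2.18
tcp_pos: [0.493, -0.3345, 0.2334]
orientation: [[-0.634, 0.773, 0.005], [0.773, 0.634, -0.013], [-0.014, -0.004, -1.0]]
force: [0.4, -0.3, 1.4]
width: 0.0603
```

Run:
```python
from h import *
f=grab('top','top1.png');g=grab('scene','scene1.png');s=ctrl.read_state();print(s['tcp_pos'],s['joints'].round(1))
a=cv2.resize(f['image'][165:255,355:455],(400,360),interpolation=cv2.INTER_CUBIC);b=cv2.resize(g['image'][220:340,340:460],(400,400),interpolation=cv2.INTER_CUBIC)
o=np.zeros((400,800,3),np.uint8);o[:360,:400]=a;o[:,400:]=b;cv2.imwrite('pics/c2.png',o)
```

```text
[ 0.48909982 -0.32902277  0.22436527] [-44.8   8.   99.7  -0.3  72.6 -84.1]
```

View pics/c2.png

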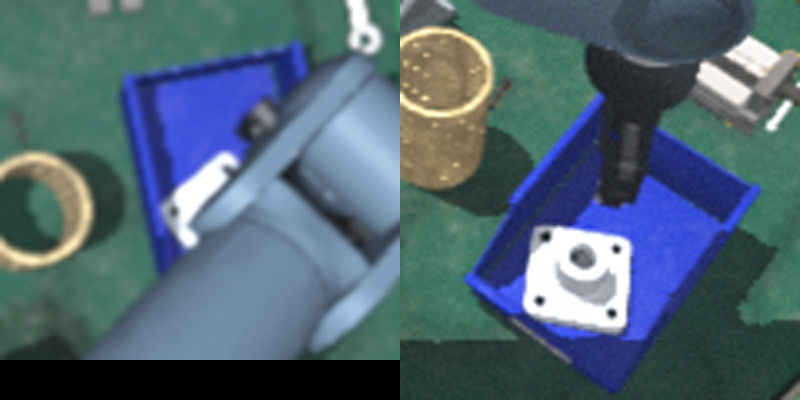

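The scene crop shows the closed finger pair above and behind the blank, consistent with tips at z of about 0.20. The arm hides the blank in the top view. I'm descending now.

Emit:
{"fn": "apply_moves", "kwargs": {
  "steps": [
    [[0.006, 0.005, -0.15], [0, 0, 0], 0.41],
    [[0.006, 0.005, -0.3], [0, 0, 0], 0.41],
    [[0.006, 0.005, -0.45], [0, 0, 0], 0.41],
    [[0.006, 0.005, -0.5], [0, 0, 0], 0.41],
    [[0.006, 0.005, -0.5], [0, 0, 0], 0.41]
  ]
}}

```text
t: 2.7
tcp_pos: [0.4885, -0.325, 0.0956]
orientation: [[-0.635, 0.772, -0.013], [0.772, 0.635, 0.006], [0.013, -0.006, -1.0]]
force: [-0.3, 0.4, -0.4]
width: 0.0602
```

Run:
```python
from h import *
s=ctrl.read_state();print(s['tcp_pos'],s['orientation'].round(4),s['joints'].round(1),s['force'].round(1))
```

```text
[ 0.48848252 -0.32497407  0.09562841] [[-0.6349  0.7725 -0.0134]
 [ 0.7725  0.635   0.006 ]
 [ 0.0132 -0.0065 -0.9999]] [-44.6  17.4 103.6  -0.3  59.8 -83.8] [-0.3  0.4 -0.4]
```

Emit:
{"fn": "apply_moves", "kwargs": {
  "steps": [
    [[0.009, -0.011, -0.05], [-0.002, -0.004, 0], 0.41],
    [[0.009, -0.011, -0.1], [-0.002, -0.004, 0], 0.41],
    [[0.009, -0.011, -0.15], [-0.002, -0.004, 0], 0.41],
    [[0.009, -0.011, -0.194], [-0.002, -0.004, 0], 0.41],
    [[0.009, -0.011, -0.194], [-0.002, -0.004, 0], 0.41]
  ]
}}

```text
t: 3.12
tcp_pos: [0.4899, -0.3268, 0.0454]
orientation: [[-0.635, 0.772, -0.003], [0.772, 0.635, 0.002], [0.004, -0.001, -1.0]]
force: [-0.6, 0.4, -0.3]
width: 0.0603
```

Run:
```python
from h import *
g=grab('scene','scene2.png')
s=ctrl.read_state();print(s['tcp_pos'],s['orientation'].round(4),s['force'].round(1))
cv2.imwrite('pics/c3.png',cv2.resize(g['image'][230:340,345:455],(600,600),interpolation=cv2.INTER_CUBIC))
```

```text
[ 0.49027073 -0.32715691  0.04627354] [[-0.6351  0.7724 -0.0024]
 [ 0.7724  0.6351  0.0012]
 [ 0.0025 -0.001  -1.    ]] [-0.1 -0.1 -0.5]
```

View pics/c3.png

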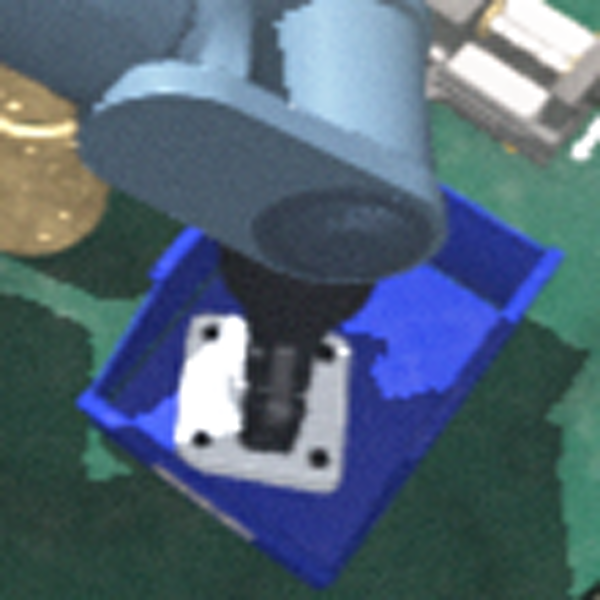

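The crop shows the fingers straddling the hub, with the plate and its four holes at (210,332), (325,352), (318,457) and (200,438) centred under them. I'm closing now.

Emit:
{"fn": "apply_moves", "kwargs": {
  "steps": [
    [[0, 0, 0], [0, 0, 0], -1],
    [[0, 0, 0], [0, 0, 0], -1],
    [[0, 0, 0], [0, 0, 0], -1],
    [[0, 0, 0], [0, 0, 0], -1],
    [[0, 0, 0], [0, 0, 0], -1]
  ],
  "grip_force": 80
}}

```text
t: 3.58
tcp_pos: [0.4906, -0.328, 0.0476]
orientation: [[-0.635, 0.772, -0.002], [0.772, 0.635, -0.001], [0.001, -0.002, -1.0]]
force: [-2.4, -0.3, 5.3]
width: 0.0403
```

Emit:
{"fn": "apply_moves", "kwargs": {
  "steps": [
    [[0, 0, 0.05], [0, 0, 0], -1],
    [[0, 0, 0.2], [0, 0, 0], -1],
    [[0, 0, 0.35], [0, 0, 0], -1],
    [[0, 0, 0.5], [0, 0, 0], -1],
    [[0, 0, 0.6], [0, 0, 0], -1]
  ]
}}

```text
t: 4.0
tcp_pos: [0.4914, -0.3282, 0.2016]
orientation: [[-0.635, 0.772, 0.002], [0.772, 0.635, -0.003], [-0.003, -0.0, -1.0]]
force: [0.9, -0.8, -4.3]
width: 0.04
```

Emit:
{"fn": "apply_moves", "kwargs": {
  "steps": [
    [[0, 0, 0.1], [0, 0, 0], -1],
    [[0, 0, 0.2], [0, 0, 0], -1],
    [[0, 0, 0.25], [0, 0, 0], -1],
    [[0, 0, 0.25], [0, 0, 0], -1],
    [[0, 0, 0.25], [0, 0, 0], -1]
  ]
}}

```text
t: 4.42
tcp_pos: [0.4911, -0.3278, 0.2635]
orientation: [[-0.635, 0.772, 0.001], [0.772, 0.635, -0.002], [-0.003, -0.0, -1.0]]
force: [-0.2, -0.2, -6.1]
width: 0.04
```

```bash
cat > plan.py <<'E'
from h import *
from scipy.spatial.transform import Rotation as Ro
np.set_printoptions(precision=4,suppress=True)
N0=np.array([.518,.011,.066]);YAW=np.radians(2.48)
c,s=np.cos(YAW),np.sin(YAW)
NR=np.array([[c,-s,0],[s,c,0],[0,0,1]])@Ro.from_euler('y',-30,degrees=True).as_matrix()
def toolR(phi):  # tool y at angle phi from nest x towards nest y, z = -nest z
    y=np.array([np.cos(phi),np.sin(phi),0]);z=np.array([0,0,-1.]);return NR@np.c_[np.cross(y,z),y,z]
def world(p): return N0+NR@np.asarray(p,float)
def plan(p,R):
    s=ctrl.read_state();rv=Ro.from_matrix(R@s['orientation'].T).as_rotvec()
    print('tcp',s['tcp_pos'],'nest-frame',NR.T@(s['tcp_pos']-N0),'F',s['force'].round(1),'F nest',(NR.T@s['force']).round(1),'w',round(s['width'],4),'t',s['t'].round(1),'J',s['joints'].round(0))
    print('shift',((p-s['tcp_pos'])/.25),'turn',rv/np.pi,'deg',np.degrees(np.linalg.norm(rv)))
E
python3 -c "
from plan import *
plan(world([0,0,.17]),toolR(0)); print(NR)"
```

```text
Traceback (most recent call last):
  File "plan.py", line 12, in plan
    print('tcp',s['tcp_pos'],'nest-frame',NR.T@(s['tcp_pos']-N0),'F',s['force'].round(1),'F nest',(NR.T@s['force']).round(1),'w',round(s['width'],4),'t',s['t'].round(1),'J',s['joints'].round(0))
                                                                                                                                                         ^^^^^^^^^^^^
AttributeError: 'float' object has no attribute 'round'
```

```bash
sed -i "s/s\['t'\].round(1)/round(s['t'],1)/" plan.py
python3 -c "
from plan import *
plan(world([0,0,.17]),toolR(0)); print(NR)"
```

```text
tcp [ 0.4911 -0.3278  0.2635] nest-frame [ 0.0628 -0.3373  0.1918] F [-0.2 -0.2 -6.1] F nest [-3.2 -0.2 -5.2] w 0.04 t 4.4 J [-45.   6.  98.  -0.  76. -84.]
shift [-0.2322  1.3405 -0.201 ] turn [ 0.0615 -0.1581 -0.2004] deg 47.26055370898393
[[ 0.8652 -0.0433 -0.4995]
 [ 0.0375  0.9991 -0.0216]
 [ 0.5     0.      0.866 ]]
```

Emit:
{"fn": "apply_moves", "kwargs": {
  "steps": [
    [[-0.03, 0.16, 0], [0.009, -0.022, -0.028], -1],
    [[-0.06, 0.32, 0], [0.017, -0.044, -0.056], -1],
    [[-0.09, 0.48, 0], [0.026, -0.066, -0.084], -1],
    [[-0.12, 0.64, 0], [0.034, -0.089, -0.112], -1],
    [[-0.15, 0.8, 0], [0.043, -0.111, -0.14], -1]
  ]
}}

```text
t: 4.83
tcp_pos: [0.4518, -0.1257, 0.2598]
orientation: [[-0.229, 0.906, 0.357], [0.973, 0.224, 0.054], [-0.031, 0.36, -0.932]]
force: [0.9, 0.6, -3.8]
width: 0.0397
```

```bash
python3 -c "
from plan import *
plan(world([0,0,.17]),toolR(0))"
```

```text
tcp [ 0.4518 -0.1257  0.2598] nest-frame [ 0.0345 -0.1337  0.2039] F [ 0.9  0.6 -3.8] F nest [-1.1  0.5 -3.8] w 0.0397 t 4.8 J [-37. -23. 125.  17.  63. -56.]
shift [-0.075   0.5319 -0.1864] turn [ 0.0166 -0.0477 -0.0588] deg 13.950826800953271
```

Emit:
{"fn": "apply_moves", "kwargs": {
  "steps": [
    [[-0.025, 0.15, 0], [0.005, -0.016, -0.02], -1],
    [[-0.05, 0.3, -0.05], [0.011, -0.032, -0.039], -1],
    [[-0.075, 0.45, -0.1], [0.0166, -0.0477, -0.0588], -1],
    [[-0.075, 0.532, -0.15], [0.0166, -0.0477, -0.0588], -1],
    [[-0.075, 0.532, -0.186], [0.0166, -0.0477, -0.0588], -1]
  ]
}}

```text
t: 5.25
tcp_pos: [0.4293, 0.012, 0.2077]
orientation: [[-0.049, 0.869, 0.493], [0.999, 0.041, 0.028], [0.004, 0.493, -0.87]]
force: [-0.5, -0.7, -4.8]
width: 0.0399
```

```bash
python3 -c "
from plan import *
f=grab('scene')
plan(world([0,0,.075]),toolR(0))"
```

```text
tcp [0.4293 0.0105 0.2065] nest-frame [-0.0065  0.0033  0.166 ] F [-0.9 -0.6 -6.7] F nest [-4.2 -0.6 -5.3] w 0.0399 t 5.3 J [-20. -34. 139.  15.  48. -30.]
shift [ 0.2048 -0.0044 -0.3023] turn [-0.001  -0.0033 -0.0016] deg 0.6783987303567183
```

Emit:
{"fn": "apply_moves", "kwargs": {
  "steps": [
    [[0.05, 0, -0.07], [0, 0, 0], -1],
    [[0.1, -0.002, -0.15], [-0.001, -0.003, -0.0016], -1],
    [[0.15, -0.004, -0.22], [-0.001, -0.003, -0.0016], -1],
    [[0.205, -0.004, -0.302], [-0.001, -0.003, -0.0016], -1],
    [[0.205, -0.004, -0.302], [-0.001, -0.003, -0.0016], -1]
  ]
}}

```text
t: 5.72
tcp_pos: [0.4782, 0.0094, 0.124]
orientation: [[-0.042, 0.872, 0.487], [0.999, 0.034, 0.024], [0.004, 0.487, -0.873]]
force: [-1.0, 0.6, -5.4]
width: 0.0399
```

```bash
python3 -c "
from plan import *
import pickle
g=grab('scene','scene3.png');f=grab('top','top3.png');pickle.dump((g,f),open('p3.pkl','wb'))
plan(world([0,0,.062]),toolR(0))
a=cv2.resize(g['image'][165:260,270:370],(400,380),interpolation=cv2.INTER_CUBIC);b=cv2.resize(f['image'][175:245,265:345],(400,350),interpolation=cv2.INTER_CUBIC)
o=np.zeros((380,800,3),np.uint8);o[:,:400]=a;o[:350,400:]=b;cv2.imwrite('pics/c4.png',o)"
```

```text
tcp [0.4794 0.0091 0.1285] nest-frame [-0.0022 -0.0002  0.0735] F [-0.5 -0.6 -5. ] F nest [-3.  -0.6 -4. ] w 0.0401 t 5.8 J [-17. -14. 136.  19.  32. -33.]
shift [ 0.0307  0.0022 -0.0353] turn [-0.0005 -0.0022  0.0003] deg 0.4167468796924805
```

View pics/c4.png

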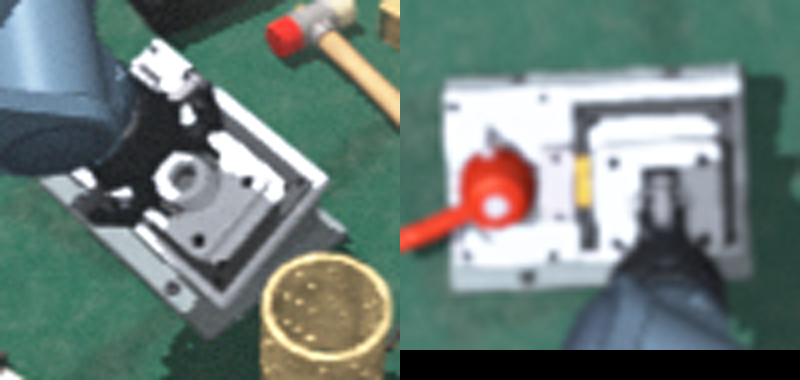

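The left half of the picture (scene) shows the blank hovering over the cavity, with its right-hand holes at (247,181) and (197,240). The right half (top) shows the upper holes at (614,162) and (702,162), and the frame spans x = 575 to 740, so the blank is centred in y. Next I'll compare these with the projections.

Run:
```python
from plan import *
import pickle
g,f=pickle.load(open('p3.pkl','rb'))
def proj(f,X):
    P=np.linalg.inv(f['pose']);c=np.atleast_2d(X)@P[:3,:3].T+P[:3,3];q=c@f['intrinsics'].T;return q[:,:2]/q[:,2:]
s=ctrl.read_state();R=s['orientation'];t=s['tcp_pos']
def refine(f,p,r=12):
    roi=(int(p[0])-r//2+0,int(p[1])-r//2,int(p[0])+r//2+1,int(p[1])+r//2+1);I=cv2.cvtColor(up(f,roi),cv2.COLOR_BGR2GRAY)
    b=cv2.morphologyEx(I,cv2.MORPH_BLACKHAT,cv2.getStructuringElement(cv2.MORPH_ELLIPSE,(31,31)))
    n,l,st,ce=cv2.connectedComponentsWithStats((b>45).astype(np.uint8))
    k=min(range(1,n),key=lambda i:np.linalg.norm(px(ce[i],roi)-p)); return px(ce[k],roi)
def holes(a,b): # blank frame -> tool: nest x=tool y, nest y=tool x
    return t+R@np.array([b,a,.0456-.014])
for n,cam,L in(('scene',g,[((.03,-.03),(331.4,209.9)),((-.03,-.03),(318.9,224.6))]),('top',f,[((.03,.03),(307.4,207)),((.03,-.03),(325,207))])):
    for (a,b),o in L: print(n,(a,b),'pred',proj(cam,holes(a,b)),'obs',o,refine(cam,np.array(o)), 'd/dx,dy nest mm->px',(proj(cam,holes(a+.01,b))-proj(cam,holes(a,b)))/10,(proj(cam,holes(a,b+.01))-proj(cam,holes(a,b)))/10)
w=.0572
for n,cam,L in(('scene',g,[(w,-w,0),(-w,-w,0),(-w,w,.008),(w,w,.008)]),('top',f,[(w,-w,0),(-w,-w,.008),(-w,w,.008),(w,w,0)])):
    for a in L: print(n,a,proj(cam,world(a)))
```

```text
scene (0.03, -0.03) pred [[332.0629 209.0406]] obs (331.4, 209.9) [331.3806 209.9312] d/dx,dy nest mm->px [[ 0.2107 -0.2482]] [[-0.2188 -0.1878]]
scene (-0.03, -0.03) pred [[319.4349 223.9179]] obs (318.9, 224.6) [319.1403 224.6827] d/dx,dy nest mm->px [[ 0.2103 -0.2477]] [[-0.2137 -0.1934]]
top (0.03, 0.03) pred [[307.7683 207.079 ]] obs (307.4, 207) [307.2391 207.1717] d/dx,dy nest mm->px [[-0.0112 -0.2719]] [[-0.2948  0.0118]]
top (0.03, -0.03) pred [[325.4483 206.3687]] obs (325, 207) [325.0047 206.6444] d/dx,dy nest mm->px [[-0.0066 -0.272 ]] [[-0.2946  0.0118]]
scene (0.0572, -0.0572, 0) [[348.8108 210.5275]]
scene (-0.0572, -0.0572, 0) [[325.2953 238.4566]]
scene (-0.0572, 0.0572, 0.008) [[300.9201 216.3794]]
scene (0.0572, 0.0572, 0.008) [[323.509  189.4353]]
top (0.0572, -0.0572, 0) [[332.4551 193.3615]]
top (-0.0572, -0.0572, 0.008) [[333.1718 224.2446]]
top (-0.0572, 0.0572, 0.008) [[300.8394 225.5948]]
top (0.0572, 0.0572, 0) [[299.3242 194.7283]]
```

```bash
python3 -c "
from plan import *
plan(world([.001,-.0005,.058]),toolR(0))"
```

```text
tcp [0.4794 0.0091 0.1285] nest-frame [-0.0022 -0.0002  0.0735] F [-0.5 -0.6 -5. ] F nest [-3.  -0.6 -4. ] w 0.0401 t 5.8 J [-17. -14. 136.  19.  32. -33.]
shift [ 0.0422  0.0007 -0.0471] turn [-0.0005 -0.0022  0.0003] deg 0.4167468796924805
```

Emit:
{"fn": "apply_moves", "kwargs": {
  "steps": [
    [[0.014, 0, -0.015], [0, -0.001, 0], -1],
    [[0.028, 0, -0.03], [0, -0.002, 0], -1],
    [[0.042, 0, -0.047], [0, -0.002, 0], -1],
    [[0.042, 0, -0.047], [0, -0.002, 0], -1],
    [[0.042, 0, -0.047], [0, -0.002, 0], -1]
  ]
}}

```text
t: 6.23
tcp_pos: [0.49, 0.0091, 0.117]
orientation: [[-0.042, 0.865, 0.499], [0.999, 0.036, 0.023], [0.002, 0.5, -0.866]]
force: [-0.7, 0.4, -4.5]
width: 0.0399
```

```bash
python3 -c "
from plan import *
import pickle
ctrl.read_state();eyes.grab_frame('scene');g=grab('scene','scene4.png');f=grab('top','top4.png');pickle.dump((g,f),open('p4.pkl','wb'))
plan(world([0.001,-.0005,.05]),toolR(0))
a=cv2.resize(g['image'][180:250,295:365],(420,420),interpolation=cv2.INTER_CUBIC);b=cv2.resize(f['image'][185:237,292:344],(380,380),interpolation=cv2.INTER_CUBIC)
o=np.zeros((420,800,3),np.uint8);o[:,:420]=a;o[:380,420:]=b;cv2.imwrite('pics/c5.png',o)"
```

```text
tcp [0.49   0.0091 0.1172] nest-frame [ 0.0013 -0.0007  0.0584] F [ 0.5  0.3 -4. ] F nest [-1.5  0.3 -3.7] w 0.0398 t 6.4 J [-17. -11. 134.  20.  29. -34.]
shift [ 0.0158  0.0013 -0.0295] turn [-0.0005  0.      0.0003] deg 0.10083889051274948
```

View pics/c5.png

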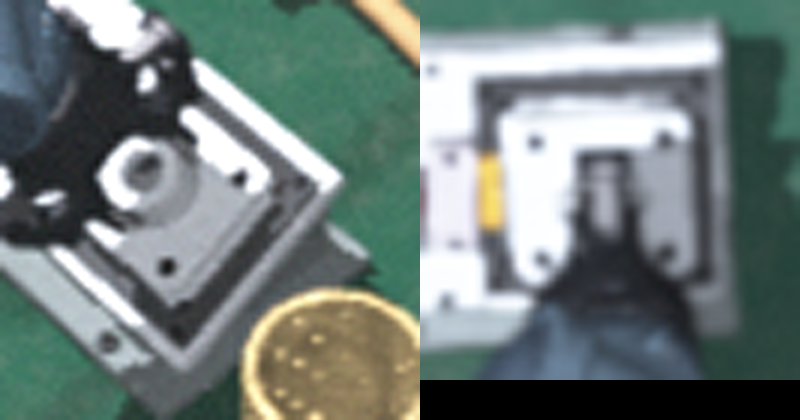

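The left half shows the blank just above the walls, with holes at (240,178) and (166,267). The right half shows the frame from x = 482 to 712 and the blank from 498 to 693. The blank is centred within about 2 mm and the lead-in is 4 mm, so I'm lowering it with force checks.

Emit:
{"fn": "apply_moves", "kwargs": {
  "steps": [
    [[0.003, 0.001, -0.008], [0, 0, 0], -1],
    [[0.006, 0.001, -0.016], [0, 0, 0], -1],
    [[0.009, 0.001, -0.024], [0, 0, 0], -1],
    [[0.012, 0.001, -0.031], [0, 0, 0], -1],
    [[0.012, 0.001, -0.031], [0, 0, 0], -1]
  ]
}}

```text
t: 6.8
tcp_pos: [0.4928, 0.0095, 0.1089]
orientation: [[-0.042, 0.866, 0.499], [0.999, 0.036, 0.023], [0.002, 0.499, -0.866]]
force: [0.0, 0.6, -4.5]
width: 0.0398
```

```bash
python3 -c "
from plan import *
plan(world([0.0,-.0005,.046]),toolR(0));print((NR.T@ctrl.read_state()['ft_torque']).round(2))"
```

```text
tcp [0.4928 0.0095 0.1089] nest-frame [-0.0005 -0.0004  0.0497] F [ 0.   0.6 -4.5] F nest [-2.2  0.6 -3.9] w 0.0398 t 6.8 J [-17.  -9. 134.  21.  28. -35.]
shift [ 0.0091  0.0001 -0.0121] turn [-0.0006 -0.0003  0.0003] deg 0.12697304409378593
[0.01 0.66 0.  ]
```

Emit:
{"fn": "apply_moves", "kwargs": {
  "steps": [
    [[0.003, 0, -0.004], [0, 0, 0], -1],
    [[0.005, 0, -0.007], [0, 0, 0], -1],
    [[0.007, 0, -0.01], [0, 0, 0], -1],
    [[0.008, 0, -0.012], [0, 0, 0], -1],
    [[0.008, 0, -0.012], [0, 0, 0], -1]
  ]
}}

```text
t: 7.22
tcp_pos: [0.4946, 0.011, 0.1064]
orientation: [[-0.044, 0.866, 0.498], [0.999, 0.036, 0.026], [0.005, 0.498, -0.867]]
force: [-11.6, 11.1, 10.4]
width: 0.0398
```

```bash
python3 -c "
from plan import *
plan(world([0.0,-.0005,.043]),toolR(0));print((NR.T@ctrl.read_state()['ft_torque']).round(2))"
```

```text
tcp [0.4946 0.011  0.1064] nest-frame [-0.      0.001   0.0467] F [-11.6  11.1  10.4] F nest [-4.4 11.5 14.5] w 0.0398 t 7.2 J [-16.  -8. 134.  21.  28. -35.]
shift [ 0.0078 -0.0059 -0.0128] turn [-0.0015 -0.0007 -0.0004] deg 0.30762042035996656
[ 1.27  1.01 -0.07]
```

Emit:
{"fn": "apply_moves", "kwargs": {
  "steps": [
    [[-0.002, 0.006, 0.004], [0, 0, 0], -1],
    [[-0.002, 0.01, 0.004], [0, 0, 0], -1],
    [[0, 0.01, 0], [0, 0, 0], -1],
    [[0.003, 0.01, -0.004], [0, 0, 0], -1],
    [[0.005, 0.01, -0.008], [0, 0, 0], -1]
  ]
}}

```text
t: 7.63
tcp_pos: [0.496, 0.0132, 0.1044]
orientation: [[-0.044, 0.866, 0.498], [0.999, 0.036, 0.026], [0.004, 0.498, -0.867]]
force: [-9.6, -7.2, 4.4]
width: 0.0401
```

```bash
python3 -c "
from plan import *
plan(world([0.0,.003,.043]),toolR(0));print((NR.T@ctrl.read_state()['ft_torque']).round(2))"
```

```text
tcp [0.496  0.0132 0.1044] nest-frame [0.0002 0.0031 0.0442] F [-9.6 -7.2  4.4] F nest [-6.4 -6.8  8.7] w 0.0401 t 7.6 J [-16.  -8. 134.  21.  27. -35.]
shift [ 0.0015 -0.0004 -0.0045] turn [-0.0013 -0.0006 -0.0003] deg 0.2659206940944631
[-0.77  1.15  0.  ]
```

Emit:
{"fn": "apply_moves", "kwargs": {
  "steps": [
    [[-0.003, -0.004, 0], [0, 0, 0], -1],
    [[-0.003, -0.004, -0.002], [0, 0, 0], -1],
    [[-0.001, -0.004, -0.005], [0, 0, 0], -1],
    [[0.001, -0.004, -0.009], [0, 0, 0], -1],
    [[0.001, -0.004, -0.009], [0, 0, 0], -1]
  ]
}}

```text
t: 8.05
tcp_pos: [0.4962, 0.011, 0.1032]
orientation: [[-0.045, 0.866, 0.497], [0.999, 0.038, 0.024], [0.002, 0.498, -0.867]]
force: [-28.9, -11.4, 24.0]
width: 0.04
```

```bash
python3 -c "
from plan import *
plan(world([-.001,.002,.041]),toolR(0));print((NR.T@ctrl.read_state()['ft_torque']).round(2))"
```

```text
tcp [0.4962 0.011  0.1032] nest-frame [-0.0002  0.001   0.0431] F [-28.9 -11.4  24. ] F nest [-13.5 -10.1  35.5] w 0.04 t 8.1 J [-16.  -8. 134.  21.  27. -35.]
shift [ 0.0014  0.0041 -0.0089] turn [-0.0007 -0.0008 -0.0005] deg 0.20678391899210605
[-0.73  2.18 -0.06]
```

Emit:
{"fn": "apply_moves", "kwargs": {
  "steps": [
    [[-0.002, 0, 0.0035], [0, 0, 0], -1],
    [[-0.007, -0.002, 0.0005], [0, 0, 0], -1],
    [[-0.007, -0.002, 0.0005], [0, 0, 0], -1],
    [[-0.005, -0.002, -0.003], [0, 0, 0], -1],
    [[-0.005, -0.002, -0.003], [0, 0, 0], -1]
  ]
}}

```text
t: 8.47
tcp_pos: [0.4954, 0.0112, 0.1034]
orientation: [[-0.045, 0.866, 0.498], [0.999, 0.037, 0.026], [0.004, 0.499, -0.867]]
force: [-8.4, 3.8, 7.3]
width: 0.0399
```

```bash
python3 -c "
from plan import *
plan(world([-.001,.002,.041]),toolR(0));print((NR.T@ctrl.read_state()['ft_torque']).round(2))"
```

```text
tcp [0.4954 0.0112 0.1034] nest-frame [-0.0008  0.0011  0.0437] F [-8.4  3.8  7.3] F nest [-3.5  4.1 10.4] w 0.0399 t 8.5 J [-16.  -8. 134.  21.  27. -36.]
shift [ 0.0045  0.0037 -0.0096] turn [-0.0013 -0.0006 -0.0006] deg 0.2736961606714642
[ 1.22  0.53 -0.02]
```

Emit:
{"fn": "apply_moves", "kwargs": {
  "steps": [
    [[0, 0.003, 0], [0, 0, 0], -1],
    [[0.001, 0.003, -0.002], [0, 0, 0], -1],
    [[0.002, 0.003, -0.004], [0, 0, 0], -1],
    [[0.003, 0.003, -0.006], [0, 0, 0], -1],
    [[0.003, 0.003, -0.006], [0, 0, 0], -1]
  ]
}}

```text
t: 8.88
tcp_pos: [0.4959, 0.011, 0.103]
orientation: [[-0.046, 0.866, 0.497], [0.999, 0.039, 0.025], [0.002, 0.498, -0.867]]
force: [-31.7, -10.9, 27.1]
width: 0.0398
```

```bash
python3 -c "
from plan import *
eyes.grab_frame('scene')
plan(world([-.001,.002,.041]),toolR(0));print((NR.T@ctrl.read_state()['ft_torque']).round(2))
g=grab('scene','s5.png');f=grab('top')
a=cv2.resize(g['image'][180:250,295:365],(560,560),interpolation=cv2.INTER_CUBIC);b=cv2.resize(f['image'][190:230,308:338],(240,320),interpolation=cv2.INTER_CUBIC)
o=np.zeros((560,800,3),np.uint8);o[:,:560]=a;o[:320,560:]=b;cv2.imwrite('pics/c6.png',o)"
```

```text
tcp [0.4959 0.011  0.103 ] nest-frame [-0.0006  0.0009  0.0431] F [-32.2 -10.9  26. ] F nest [-15.3  -9.5  38.8] w 0.04 t 8.9 J [-16.  -8. 134.  21.  27. -36.]
shift [ 0.0026  0.0044 -0.008 ] turn [-0.0008 -0.0008 -0.0009] deg 0.25882254033007246
[-0.56  2.31  0.02]
```

View pics/c6.png

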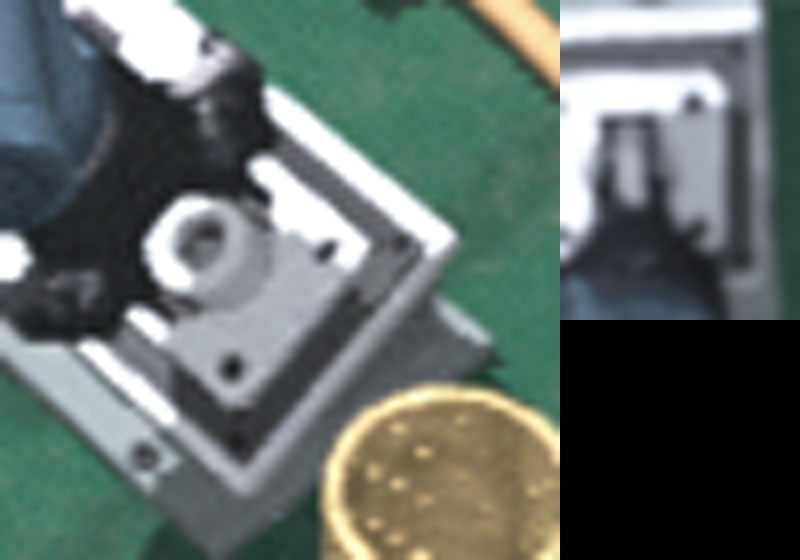

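The picture shows the plate sunk inside the dark walls, with an even margin on the visible sides and its holes at (327,250) and (232,368). It also stops hard at the same height (43.1 mm) twice. I'm relaxing the force, then releasing.

Emit:
{"fn": "apply_moves", "kwargs": {
  "steps": [
    [[-0.001, 0, 0.001], [0, 0, 0], -1],
    [[-0.001, 0, 0.001], [0, 0, 0], -1],
    [[-0.001, 0, 0.001], [0, 0, 0], 0.4],
    [[-0.001, 0, 0.001], [0, 0, 0], 0.4],
    [[-0.001, 0, 0.001], [0, 0, 0], 0.4]
  ]
}}

```text
t: 9.45
tcp_pos: [0.4967, 0.0105, 0.1042]
orientation: [[-0.046, 0.865, 0.5], [0.999, 0.039, 0.024], [0.001, 0.5, -0.866]]
force: [0.9, -0.4, 0.8]
width: 0.0598
```

Emit:
{"fn": "apply_moves", "kwargs": {
  "steps": [
    [[0, 0, 0], [0, 0, 0], 0.4],
    [[-0.02, 0, 0.035], [0, 0, 0], 0.4],
    [[-0.06, 0, 0.1], [0, 0, 0], 0.4],
    [[-0.12, 0, 0.2], [0, 0, 0], 0.4],
    [[-0.16, 0, 0.28], [0, 0, 0], 0.4]
  ]
}}

```text
t: 9.87
tcp_pos: [0.4561, 0.0105, 0.1751]
orientation: [[-0.046, 0.865, 0.499], [0.999, 0.039, 0.024], [0.001, 0.5, -0.866]]
force: [0.7, -0.6, 0.6]
width: 0.0595
```

```bash
python3 -c "
from plan import *
plan(world([0,.1,.12]),toolR(0))"
```

```text
tcp [0.4561 0.0105 0.1751] nest-frame [0.001  0.0022 0.1254] F [ 0.7 -0.6  0.6] F nest [ 0.8 -0.7  0.2] w 0.0595 t 9.9 J [-18. -25. 138.  16.  40. -31.]
shift [-0.0094  0.3913 -0.0208] turn [-0.0004 -0.     -0.0007] deg 0.14996278842219743
```

```bash
sed -i "s/^N0=.*;YAW/N0=np.array([.519,.012,.064]);YAW/" plan.py
cat >> plan.py <<'E'
def lev(q,h,r=.082): # TCP pose for the lever at q, arm height h over plate
    a=1.972-q; return world([r*np.cos(a),.11+r*np.sin(a),h+.006]),toolR(a-np.pi/2)
E
python3 -c "
from plan import *
b=NR.T@(np.array([.4577,.2195,.0878])-N0);print('ball',b,'r',np.hypot(b[0],b[1]-.11),'q',1.972-np.arctan2(b[1]-.11,b[0]))
plan(*lev(.08,.115))"
```

```text
ball [-0.0334  0.21    0.0467] r 0.10537858416937902 q 0.07907045374453836
tcp [0.4561 0.0105 0.1751] nest-frame [0.0011 0.0012 0.1277] F [ 0.7 -0.6  0.6] F nest [ 0.8 -0.7  0.2] w 0.0595 t 9.9 J [-18. -25. 138.  16.  40. -31.]
shift [-0.1122  0.7423 -0.0771] turn [-0.0514 -0.0024  0.0878] deg 18.32226270883439
```

Emit:
{"fn": "apply_moves", "kwargs": {
  "steps": [
    [[-0.02, 0.15, 0], [-0.01, 0, 0.02], 0.1],
    [[-0.05, 0.3, 0], [-0.02, 0, 0.04], 0.1],
    [[-0.08, 0.45, -0.02], [-0.04, -0.002, 0.06], 0.1],
    [[-0.11, 0.6, -0.05], [-0.051, -0.0024, 0.088], 0.1],
    [[-0.112, 0.742, -0.077], [-0.051, -0.0024, 0.088], 0.1]
  ]
}}

```text
t: 10.28
tcp_pos: [0.4274, 0.198, 0.1564]
orientation: [[-0.318, 0.805, 0.502], [0.935, 0.354, 0.025], [-0.158, 0.477, -0.865]]
force: [0.3, -1.2, 0.2]
width: 0.047
```

```bash
python3 -c "
from plan import *
import pickle
eyes.grab_frame('scene')
g=grab('scene','s6.png');f=grab('top','t6.png');pickle.dump((g,f),open('p6.pkl','wb'))
plan(*lev(.08,.046))
a=cv2.resize(g['image'][170:250,280:360],(400,400),interpolation=cv2.INTER_CUBIC);b=cv2.resize(f['image'][180:240,250:345],(633,400)[::1],interpolation=cv2.INTER_CUBIC)[:,233:]
o=np.hstack([a,b]);cv2.imwrite('pics/c7.png',o)"
```

```text
tcp [0.4272 0.1985 0.1553] nest-frame [-0.0267  0.1903  0.1209] F [ 0.1 -0.5  0.1] F nest [ 0.1 -0.5  0. ] w 0.0466 t 10.4 J [ 14. -17. 135. -10.  34.  -1.]
shift [ 0.1411 -0.0039 -0.237 ] turn [-0.0003 -0.0004 -0.0021] deg 0.39197444320144237
```

View pics/c7.png

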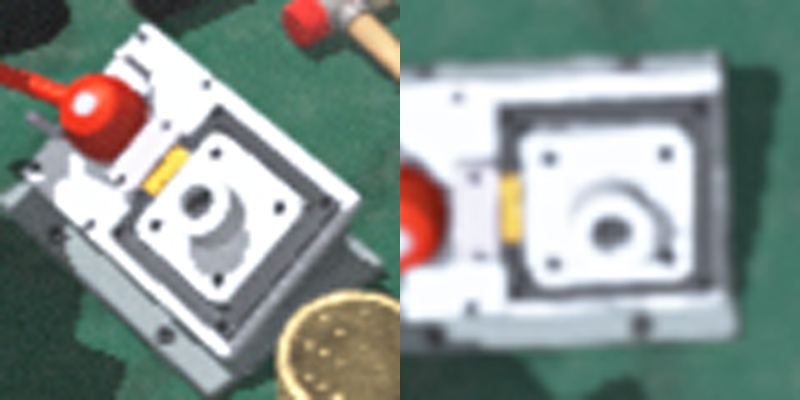

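The picture shows the blank lying square and flat inside the walls, with all four holes visible: scene crop (216,153), (280,208), (217,279), (155,225), and top crop (548,158), (666,154), (665,257), (553,263). I'll check its height while going down to the lever.

```bash
cat > seat.py <<'E'
from plan import *
import pickle
g,f=pickle.load(open('p6.pkl','rb'))
s=np.array([(216,153),(280,208),(217,279),(155,225)])/5+[280,170]-.4
t=(np.array([(548,158),(666,154),(665,257),(553,263)])-[400,0])/6.667+[284.95,180]-.42
def refine(f,p,r=5):
    roi=(int(p[0])-r,int(p[1])-r,int(p[0])+r+1,int(p[1])+r+1);I=cv2.cvtColor(up(f,roi),cv2.COLOR_BGR2GRAY)
    b=cv2.morphologyEx(I,cv2.MORPH_BLACKHAT,cv2.getStructuringElement(cv2.MORPH_ELLIPSE,(31,31)))
    n,l,st,ce=cv2.connectedComponentsWithStats((b>45).astype(np.uint8));k=min(range(1,n),key=lambda i:np.linalg.norm(px(ce[i],roi)-p)); return px(ce[k],roi)
S_=np.array([refine(g,p) for p in s]);T_=np.array([refine(f,p) for p in t]);print(abs(S_-s).max(),abs(T_-t).max())
X,e=tri(f,T_,g,S_);L=(X-N0)@NR;print('holes in nest',L,e,L.mean(0)); n=np.linalg.svd(X-X.mean(0))[2][2];n*=np.sign(n[2]);print('normal in nest',NR.T@n)
d=L[0]-L[3];print('yaw',np.degrees(np.arctan2(d[1],d[0])))
E
python3 seat.py
```

```text
0.2557017543859672 2.1173613710060124
holes in nest [[ 0.0287  0.0313  0.0131]
 [ 0.0289 -0.0291  0.0137]
 [-0.0295 -0.0258  0.0029]
 [-0.0315  0.0314  0.013 ]] [0.0002 0.0001 0.0027 0.0002] [-0.0009  0.0019  0.0107]
normal in nest [-0.093  -0.0806  0.9924]
yaw -0.13406499252560983
```

Emit:
{"fn": "apply_moves", "kwargs": {
  "steps": [
    [[0.02, 0, -0.035], [0, 0, 0], 0.1],
    [[0.045, -0.002, -0.075], [0, 0, 0], 0.1],
    [[0.07, -0.004, -0.118], [0, 0, -0.002], 0.1],
    [[0.07, -0.004, -0.118], [0, 0, -0.002], 0.1],
    [[0.07, -0.004, -0.118], [0, 0, -0.002], 0.1]
  ]
}}

```text
t: 10.85
tcp_pos: [0.4451, 0.1963, 0.1258]
orientation: [[-0.313, 0.809, 0.498], [0.937, 0.349, 0.022], [-0.156, 0.473, -0.867]]
force: [0.4, -0.9, 0.4]
width: 0.047
```

Three holes stand at 13.1, 13.7 and 13.0 mm against a nominal 14, so the blank is flat and seated. The fourth hole was mis-detected in shadow. Continuing down to the lever.

```bash
python3 -c "
from plan import *
plan(*lev(.08,.046))"
```

```text
tcp [0.4451 0.1963 0.1258] nest-frame [-0.0262  0.1874  0.0864] F [ 0.4 -0.9  0.4] F nest [ 0.5 -0.9  0.1] w 0.047 t 10.8 J [ 13. -11. 133. -11.  28.   0.]
shift [ 0.0697  0.0048 -0.1187] turn [-0.0003 -0.0006  0.0006] deg 0.1595887045338372
```

Emit:
{"fn": "apply_moves", "kwargs": {
  "steps": [
    [[0.015, 0.001, -0.025], [0, 0, 0], 0.1],
    [[0.035, 0.003, -0.06], [0, 0, 0], 0.1],
    [[0.055, 0.005, -0.095], [0, 0, 0], 0.1],
    [[0.07, 0.005, -0.119], [0, 0, 0], 0.1],
    [[0.07, 0.005, -0.119], [0, 0, 0], 0.1]
  ]
}}

```text
t: 11.27
tcp_pos: [0.4627, 0.1971, 0.0952]
orientation: [[-0.312, 0.81, 0.497], [0.937, 0.349, 0.021], [-0.156, 0.472, -0.868]]
force: [0.0, 0.3, -0.8]
width: 0.0473
```

```bash
python3 -c "
from plan import *
plan(*lev(.08,.046))"
```

```text
tcp [0.4627 0.1971 0.0952] nest-frame [-0.0262  0.1873  0.0512] F [ 0.   0.3 -0.8] F nest [-0.4  0.3 -0.7] w 0.0473 t 11.3 J [ 12.  -4. 131. -12.  24.   2.]
shift [-0.0008  0.0019  0.0034] turn [-0.0002 -0.001   0.0008] deg 0.23796858092414805
```

Emit:
{"fn": "apply_moves", "kwargs": {
  "steps": [
    [[0, 0.001, 0.002], [0, 0, 0], -1],
    [[0, 0.001, 0.002], [0, 0, 0], -1],
    [[0, 0.001, 0.002], [0, 0, 0], -1],
    [[0, 0.001, 0.002], [0, 0, 0], -1],
    [[0, 0.001, 0.002], [0, 0, 0], -1]
  ],
  "grip_force": 50
}}

```text
t: 11.68
tcp_pos: [0.4623, 0.1973, 0.0958]
orientation: [[-0.312, 0.81, 0.497], [0.937, 0.348, 0.021], [-0.156, 0.472, -0.868]]
force: [-2.5, 0.1, 1.5]
width: 0.0123
```

```bash
python3 -c "
from plan import *
eyes.grab_frame('scene');eyes.grab_frame('scene')
plan(*lev(.08,.046))"
```

```text
tcp [0.4624 0.1973 0.0958] nest-frame [-0.0262  0.1876  0.0518] F [-3.2  0.5  1.7] F nest [-1.9  0.6  3.1] w 0.0124 t 11.8 J [ 12.  -4. 131. -12.  24.   2.]
shift [0.0005 0.0008 0.0013] turn [-0.0002 -0.0011  0.0009] deg 0.26062874927044083
```

```bash
cat >> plan.py <<'E'
def qnow():
    s=ctrl.read_state();b=NR.T@(s['tcp_pos']-N0);y=NR.T@s['orientation'][:,1]
    return 1.972-np.arctan2(b[1]-.11,b[0]), np.hypot(b[0],b[1]-.11), b[2]-.006, 1.972-(np.arctan2(y[1],y[0])+np.pi/2)
def rows(qs,hs,r=.082):
    s=ctrl.read_state();print('q,r,h,qtool',np.round(qnow(),4),'F nest',(NR.T@s['force']).round(1),'w',round(s['width'],4),'t',round(s['t'],1),'J',s['joints'].round(0))
    for q,h in zip(qs,hs):
        p,R=lev(q,h,r);print(((p-s['tcp_pos'])/.25).round(3).tolist(),(Ro.from_matrix(R@s['orientation'].T).as_rotvec()/np.pi).round(3).tolist())
E
python3 -c "
from plan import *
rows(.08+np.arange(1,6)*.09,[.046]*5)"
```

```text
q,r,h,qtool [0.0762 0.0819 0.0458 0.0828] F nest [-1.9  0.6  3.1] w 0.0124 t 11.8 J [ 12.  -4. 131. -12.  24.   2.]
[0.025, 0.01, 0.015] [0.014, -0.001, -0.024]
[0.05, 0.016, 0.03] [0.028, 0.0, -0.049]
[0.075, 0.02, 0.045] [0.043, 0.001, -0.074]
[0.1, 0.022, 0.059] [0.057, 0.001, -0.098]
[0.126, 0.02, 0.074] [0.071, 0.002, -0.123]
```

Emit:
{"fn": "apply_moves", "kwargs": {
  "steps": [
    [[0.025, 0.01, 0.015], [0.014, -0.001, -0.024], -1],
    [[0.05, 0.016, 0.03], [0.028, 0, -0.049], -1],
    [[0.075, 0.02, 0.045], [0.043, 0.001, -0.074], -1],
    [[0.1, 0.022, 0.059], [0.057, 0.001, -0.098], -1],
    [[0.126, 0.02, 0.074], [0.071, 0.002, -0.123], -1]
  ],
  "grip_force": 30
}}

```text
t: 12.2
tcp_pos: [0.4932, 0.2018, 0.1135]
orientation: [[0.071, 0.865, 0.497], [0.995, -0.094, 0.02], [0.064, 0.493, -0.868]]
force: [-3.9, -4.9, 0.1]
width: 0.0125
```

```bash
python3 -c "
from plan import *
rows(.53+np.arange(1,6)*.1,[.046]*5)"
```

```text
q,r,h,qtool [0.5184 0.0813 0.0457 0.5324] F nest [-3.5 -4.8  2.2] w 0.0125 t 12.2 J [ 12.  -2. 127. -11.  26.  26.]
[0.031, -0.002, 0.019] [0.016, -0.0, -0.027]
[0.059, -0.01, 0.035] [0.032, 0.0, -0.054]
[0.085, -0.021, 0.05] [0.048, 0.001, -0.082]
[0.111, -0.035, 0.065] [0.063, 0.002, -0.11]
[0.136, -0.052, 0.079] [0.079, 0.002, -0.137]
```

Emit:
{"fn": "apply_moves", "kwargs": {
  "steps": [
    [[0.031, -0.005, 0.019], [0.016, 0, -0.027], -1],
    [[0.058, -0.014, 0.034], [0.032, 0, -0.054], -1],
    [[0.083, -0.025, 0.049], [0.048, 0.001, -0.082], -1],
    [[0.109, -0.039, 0.064], [0.063, 0.002, -0.11], -1],
    [[0.134, -0.056, 0.078], [0.079, 0.002, -0.137], -1]
  ]
}}

```text
t: 12.62
tcp_pos: [0.5261, 0.1878, 0.1324]
orientation: [[0.477, 0.724, 0.498], [0.828, -0.56, 0.021], [0.294, 0.403, -0.867]]
force: [-3.8, -0.8, -1.2]
width: 0.0124
```

```bash
python3 -c "
from plan import *
rows([1.12,1.21,1.3,1.38,1.41],[.046]*5,r=.0805)"
```

```text
q,r,h,qtool [1.0243 0.0804 0.0459 1.0335] F nest [-3.9 -0.6  0.9] w 0.0124 t 12.6 J [  9.  -1. 124.  -8.  28.  49.]
[0.022, -0.018, 0.012] [0.014, 0.0, -0.024]
[0.041, -0.037, 0.023] [0.028, 0.001, -0.049]
[0.058, -0.058, 0.032] [0.043, 0.001, -0.073]
[0.072, -0.079, 0.04] [0.055, 0.002, -0.095]
[0.077, -0.086, 0.043] [0.06, 0.002, -0.104]
```

Emit:
{"fn": "apply_moves", "kwargs": {
  "steps": [
    [[0.022, -0.018, 0.012], [0.014, 0, -0.024], -1],
    [[0.041, -0.037, 0.023], [0.028, 0.001, -0.049], -1],
    [[0.058, -0.058, 0.032], [0.043, 0.001, -0.073], -1],
    [[0.072, -0.079, 0.04], [0.055, 0.002, -0.095], -1],
    [[0.077, -0.086, 0.043], [0.06, 0.002, -0.104], -1]
  ]
}}

```text
t: 13.03
tcp_pos: [0.5451, 0.1659, 0.1428]
orientation: [[0.712, 0.495, 0.498], [0.561, -0.828, 0.021], [0.423, 0.265, -0.867]]
force: [-3.1, 0.3, -1.1]
width: 0.0123
```

```bash
python3 -c "
from plan import *
q=qnow()[0]
rows([q,q,q,q,q],[.049,.053,.057,.0575,.0575],r=qnow()[1])"
```

```text
q,r,h,qtool [1.4104 0.08   0.0459 1.4141] F nest [-3.2  0.4  0.6] w 0.0123 t 13.0 J [  6.  -1. 122.  -4.  29.  65.]
[-0.006, -0.0, 0.011] [-0.0, -0.0, 0.001]
[-0.014, -0.001, 0.025] [-0.0, -0.0, 0.001]
[-0.022, -0.001, 0.039] [-0.0, -0.0, 0.001]
[-0.023, -0.001, 0.04] [-0.0, -0.0, 0.001]
[-0.023, -0.001, 0.04] [-0.0, -0.0, 0.001]
```

Emit:
{"fn": "apply_moves", "kwargs": {
  "steps": [
    [[-0.006, 0, 0.011], [0, 0, 0], -1],
    [[-0.014, -0.001, 0.025], [0, 0, 0], -1],
    [[-0.022, -0.001, 0.038], [0, 0, 0], -1],
    [[-0.022, -0.001, 0.038], [0, 0, 0], -1],
    [[-0.022, -0.001, 0.038], [0, 0, 0], -1]
  ],
  "grip_force": 40
}}

```text
t: 13.45
tcp_pos: [0.5391, 0.1655, 0.152]
orientation: [[0.712, 0.495, 0.498], [0.562, -0.827, 0.02], [0.422, 0.265, -0.867]]
force: [1.7, -0.6, -5.9]
width: 0.0121
```

```bash
python3 -c "
from plan import *
h=qnow()[2]
rows([1.32,1.22,1.12,1.02,.92],[h]*5,r=.080)"
```

```text
q,r,h,qtool [1.4071 0.0794 0.0568 1.4131] F nest [-1.5 -0.7 -5.9] w 0.0121 t 13.4 J [  6.  -3. 123.  -4.  30.  65.]
[-0.013, 0.024, -0.007] [-0.014, -0.001, 0.026]
[-0.032, 0.047, -0.017] [-0.03, -0.002, 0.053]
[-0.053, 0.069, -0.029] [-0.046, -0.003, 0.081]
[-0.076, 0.087, -0.041] [-0.062, -0.003, 0.109]
[-0.1, 0.104, -0.055] [-0.078, -0.004, 0.136]
```

Emit:
{"fn": "apply_moves", "kwargs": {
  "steps": [
    [[-0.013, 0.024, -0.007], [-0.014, -0.001, 0.026], -1],
    [[-0.032, 0.047, -0.017], [-0.03, -0.002, 0.053], -1],
    [[-0.053, 0.069, -0.029], [-0.046, -0.003, 0.081], -1],
    [[-0.076, 0.087, -0.041], [-0.062, -0.003, 0.109], -1],
    [[-0.1, 0.104, -0.055], [-0.078, -0.004, 0.136], -1]
  ]
}}

```text
t: 13.87
tcp_pos: [0.5136, 0.1918, 0.1378]
orientation: [[0.388, 0.775, 0.499], [0.888, -0.459, 0.021], [0.246, 0.435, -0.866]]
force: [2.9, -1.9, -5.6]
width: 0.0123
```

```bash
python3 -c "
from plan import *
h=qnow()[2]
rows([.81,.7,.59,.48,.363],[h]*5,r=.0805)"
```

```text
q,r,h,qtool [0.9094 0.08   0.0567 0.9156] F nest [-0.3 -2.  -6.3] w 0.0123 t 13.9 J [ 10.  -3. 125.  -8.  29.  43.]
[-0.025, 0.015, -0.014] [-0.017, -0.001, 0.029]
[-0.054, 0.026, -0.03] [-0.034, -0.002, 0.06]
[-0.084, 0.033, -0.048] [-0.052, -0.002, 0.09]
[-0.115, 0.036, -0.065] [-0.069, -0.003, 0.12]
[-0.147, 0.036, -0.084] [-0.088, -0.004, 0.152]
```

Emit:
{"fn": "apply_moves", "kwargs": {
  "steps": [
    [[-0.025, 0.015, -0.014], [-0.017, -0.001, 0.029], -1],
    [[-0.054, 0.026, -0.03], [-0.034, -0.002, 0.06], -1],
    [[-0.084, 0.033, -0.048], [-0.052, -0.002, 0.09], -1],
    [[-0.115, 0.036, -0.065], [-0.069, -0.003, 0.12], -1],
    [[-0.147, 0.036, -0.084], [-0.088, -0.004, 0.152], -1]
  ]
}}

```text
t: 14.28
tcp_pos: [0.4761, 0.201, 0.1163]
orientation: [[-0.079, 0.863, 0.499], [0.997, 0.08, 0.021], [-0.022, 0.499, -0.866]]
force: [1.6, -0.8, -6.4]
width: 0.0124
```

```bash
python3 -c "
from plan import *
rows([.363]*5,[.054,.051,.048,.0455,.0455],r=qnow()[1])"
```

```text
q,r,h,qtool [0.3529 0.0808 0.0566 0.3588] F nest [-1.8 -0.9 -6.3] w 0.0124 t 14.3 J [ 13.  -5. 129. -12.  26.  17.]
[0.008, 0.0, -0.007] [0.001, -0.0, -0.001]
[0.014, 0.001, -0.018] [0.001, -0.0, -0.001]
[0.02, 0.001, -0.028] [0.001, -0.0, -0.001]
[0.025, 0.001, -0.037] [0.001, -0.0, -0.001]
[0.025, 0.001, -0.037] [0.001, -0.0, -0.001]
```

Emit:
{"fn": "apply_moves", "kwargs": {
  "steps": [
    [[0.008, 0, -0.007], [0, 0, -0.001], -1],
    [[0.014, 0.001, -0.018], [0, 0, -0.001], -1],
    [[0.02, 0.001, -0.028], [0, 0, -0.001], -1],
    [[0.025, 0.001, -0.037], [0, 0, -0.001], -1],
    [[0.025, 0.001, -0.037], [0, 0, -0.001], -1]
  ]
}}

```text
t: 14.7
tcp_pos: [0.4825, 0.2021, 0.1071]
orientation: [[-0.074, 0.864, 0.499], [0.997, 0.074, 0.02], [-0.02, 0.499, -0.866]]
force: [-7.8, 3.9, 2.9]
width: 0.012
```

```bash
python3 -c "
from plan import *
q=.363
rows(q+np.array([.07,.15,.23,.31,.4]),[.046]*5,r=.081)"
```

```text
q,r,h,qtool [0.3655 0.0815 0.0454 0.3644] F nest [-5.2  4.2  6.3] w 0.012 t 14.7 J [ 13.  -3. 129. -12.  25.  18.]
[0.018, -0.001, 0.013] [0.011, 0.0, -0.019]
[0.04, -0.002, 0.026] [0.024, 0.001, -0.041]
[0.063, -0.005, 0.039] [0.037, 0.001, -0.063]
[0.085, -0.01, 0.051] [0.049, 0.002, -0.085]
[0.109, -0.018, 0.065] [0.064, 0.002, -0.11]
```

Emit:
{"fn": "apply_moves", "kwargs": {
  "steps": [
    [[0.018, -0.001, 0.013], [0.011, 0, -0.019], -1],
    [[0.04, -0.002, 0.026], [0.024, 0.001, -0.041], -1],
    [[0.063, -0.005, 0.039], [0.037, 0.001, -0.063], -1],
    [[0.085, -0.01, 0.051], [0.049, 0.002, -0.085], -1],
    [[0.109, -0.018, 0.065], [0.064, 0.002, -0.11], -1]
  ]
}}

```text
t: 15.12
tcp_pos: [0.5098, 0.1975, 0.1231]
orientation: [[0.271, 0.823, 0.499], [0.946, -0.325, 0.021], [0.179, 0.466, -0.866]]
force: [-3.9, -2.5, -1.5]
width: 0.0125
```

```bash
python3 -c "
from plan import *
rows([.83,.89,.95,.98,.98],[.046]*5,r=.0805)"
```

```text
q,r,h,qtool [0.7621 0.0809 0.0458 0.7694] F nest [-4.2 -2.4  0.7] w 0.0125 t 15.1 J [ 11.  -1. 125. -10.  27.  37.]
[0.017, -0.009, 0.011] [0.01, 0.0, -0.017]
[0.032, -0.017, 0.019] [0.019, 0.001, -0.033]
[0.047, -0.026, 0.028] [0.029, 0.001, -0.05]
[0.054, -0.031, 0.032] [0.034, 0.001, -0.058]
[0.054, -0.031, 0.032] [0.034, 0.001, -0.058]
```

Emit:
{"fn": "apply_moves", "kwargs": {
  "steps": [
    [[0.017, -0.009, 0.011], [0.01, 0, -0.017], -1],
    [[0.032, -0.017, 0.019], [0.019, 0.001, -0.033], -1],
    [[0.047, -0.026, 0.028], [0.029, 0.001, -0.05], -1],
    [[0.054, -0.031, 0.032], [0.034, 0.001, -0.058], -1],
    [[0.054, -0.031, 0.032], [0.034, 0.001, -0.058], -1]
  ]
}}

```text
t: 15.53
tcp_pos: [0.5235, 0.1896, 0.131]
orientation: [[0.439, 0.747, 0.499], [0.856, -0.517, 0.022], [0.275, 0.417, -0.866]]
force: [-2.5, 1.0, -2.1]
width: 0.0123
```

```bash
python3 -c "
from plan import *
rows([1.0,1.03,1.06,1.09,1.09],[.046]*5,r=.0803)"
```

```text
q,r,h,qtool [0.982  0.0804 0.0459 0.9825] F nest [-3.2  1.1 -0.6] w 0.0123 t 15.5 J [ 10.  -1. 124.  -8.  28.  46.]
[0.004, -0.003, 0.002] [0.003, 0.0, -0.005]
[0.011, -0.009, 0.006] [0.007, 0.0, -0.013]
[0.018, -0.014, 0.01] [0.012, 0.001, -0.022]
[0.025, -0.02, 0.014] [0.017, 0.001, -0.03]
[0.025, -0.02, 0.014] [0.017, 0.001, -0.03]
```

Emit:
{"fn": "apply_moves", "kwargs": {
  "steps": [
    [[0.004, -0.003, 0.002], [0.003, 0, -0.005], -1],
    [[0.011, -0.009, 0.006], [0.007, 0, -0.013], -1],
    [[0.018, -0.014, 0.01], [0.012, 0.001, -0.022], -1],
    [[0.025, -0.02, 0.014], [0.017, 0.001, -0.03], -1],
    [[0.025, -0.02, 0.014], [0.017, 0.001, -0.03], -1]
  ]
}}

```text
t: 15.95
tcp_pos: [0.5299, 0.1845, 0.1345]
orientation: [[0.518, 0.695, 0.499], [0.794, -0.608, 0.022], [0.318, 0.384, -0.867]]
force: [-3.2, 1.0, -1.8]
width: 0.0123
```

```bash
python3 -c "
from plan import *
rows([1.1,1.12,1.14,1.16,1.16],[.046]*5,r=.0802)"
```

```text
q,r,h,qtool [1.0919 0.0803 0.0459 1.0924] F nest [-3.7  1.1  0. ] w 0.0123 t 15.9 J [  9.  -1. 123.  -7.  28.  51.]
[0.001, -0.002, 0.001] [0.001, -0.0, -0.002]
[0.006, -0.006, 0.004] [0.004, -0.0, -0.008]
[0.01, -0.01, 0.006] [0.008, 0.0, -0.013]
[0.014, -0.014, 0.008] [0.011, 0.0, -0.019]
[0.014, -0.014, 0.008] [0.011, 0.0, -0.019]
```

Emit:
{"fn": "apply_moves", "kwargs": {
  "steps": [
    [[0.004, -0.004, 0.002], [0.003, 0, -0.005], -1],
    [[0.009, -0.009, 0.005], [0.007, 0, -0.012], -1],
    [[0.014, -0.014, 0.008], [0.011, 0, -0.019], -1],
    [[0.019, -0.019, 0.011], [0.015, 0, -0.026], -1],
    [[0.019, -0.019, 0.011], [0.015, 0, -0.026], -1]
  ]
}}

```text
t: 16.37
tcp_pos: [0.5344, 0.1799, 0.1371]
orientation: [[0.582, 0.641, 0.5], [0.732, -0.681, 0.022], [0.355, 0.353, -0.866]]
force: [-4.0, 4.0, -2.9]
width: 0.0123
```

```bash
python3 -c "
from plan import *
rows([1.2,1.22,1.24,1.26,1.28],[.046]*5,r=.0802)"
```

```text
q,r,h,qtool [1.1791 0.0801 0.046  1.1886] F nest [-4.8  4.2 -0.6] w 0.0123 t 16.4 J [  8.  -1. 123.  -6.  28.  55.]
[0.004, -0.004, 0.003] [0.002, 0.0, -0.003]
[0.008, -0.009, 0.005] [0.005, 0.0, -0.009]
[0.012, -0.013, 0.007] [0.008, 0.0, -0.014]
[0.016, -0.018, 0.009] [0.011, 0.001, -0.02]
[0.02, -0.023, 0.011] [0.014, 0.001, -0.025]
```

Emit:
{"fn": "apply_moves", "kwargs": {
  "steps": [
    [[0.004, -0.004, 0.003], [0.002, 0, -0.003], -1],
    [[0.008, -0.009, 0.005], [0.005, 0, -0.009], -1],
    [[0.01, -0.011, 0.006], [0.007, 0, -0.012], -1],
    [[0.01, -0.011, 0.006], [0.007, 0, -0.012], -1],
    [[0.01, -0.011, 0.006], [0.007, 0, -0.012], -1]
  ]
}}

```text
t: 16.78
tcp_pos: [0.5359, 0.1783, 0.1379]
orientation: [[0.609, 0.617, 0.499], [0.702, -0.712, 0.024], [0.37, 0.335, -0.866]]
force: [-6.7, 9.5, -1.4]
width: 0.0122
```

```bash
python3 -c "
from plan import *
rows([1.24],[.046],r=.0802)"
```

```text
q,r,h,qtool [1.2076 0.08   0.046  1.2317] F nest [-6.1  9.8  2. ] w 0.0122 t 16.8 J [  8.  -1. 123.  -6.  28.  57.]
[0.007, -0.007, 0.004] [0.001, -0.0, -0.003]
```

Emit:
{"fn": "apply_moves", "kwargs": {
  "steps": [
    [[0.003, -0.003, 0.002], [0.001, 0, -0.002], -1],
    [[0.006, -0.007, 0.004], [0.001, 0, -0.002], -1],
    [[0.009, -0.01, 0.005], [0.001, 0, -0.003], -1],
    [[0.009, -0.01, 0.005], [0.001, 0, -0.003], -1],
    [[0.009, -0.01, 0.005], [0.001, 0, -0.003], -1]
  ]
}}

```text
t: 17.2
tcp_pos: [0.5365, 0.1776, 0.1382]
orientation: [[0.616, 0.612, 0.497], [0.695, -0.719, 0.024], [0.372, 0.33, -0.868]]
force: [-8.3, 13.8, -1.2]
width: 0.0125
```

```bash
python3 -c "
from plan import *
rows([1.24],[.046],r=.0802)"
```

```text
q,r,h,qtool [1.2199 0.08   0.0459 1.2411] F nest [-7.3 14.1  2.8] w 0.0125 t 17.2 J [  8.  -1. 123.  -5.  29.  57.]
[0.004, -0.004, 0.003] [-0.001, -0.001, -0.0]
```

Emit:
{"fn": "apply_moves", "kwargs": {
  "steps": [
    [[0.006, -0.006, 0.003], [0, 0, -0.002], -1],
    [[0.012, -0.012, 0.006], [0, 0, -0.003], -1],
    [[0.016, -0.016, 0.008], [0.001, 0, -0.004], -1],
    [[0.016, -0.016, 0.008], [0.001, 0, -0.004], -1],
    [[0.016, -0.016, 0.008], [0.001, 0, -0.004], -1]
  ]
}}

```text
t: 17.62
tcp_pos: [0.5377, 0.1766, 0.1384]
orientation: [[0.625, 0.606, 0.492], [0.686, -0.728, 0.025], [0.373, 0.321, -0.87]]
force: [-14.6, 19.6, 0.7]
width: 0.0127
```

```bash
python3 -c "
from plan import *
rows([1.24],[.046],r=.0802)"
```

```text
q,r,h,qtool [1.2395 0.0801 0.0456 1.2541] F nest [-11.5  20.2   7.5] w 0.0127 t 17.6 J [  8.  -1. 122.  -5.  29.  58.]
[-0.001, 0.0, 0.002] [-0.003, -0.003, 0.003]
```

Emit:
{"fn": "apply_moves", "kwargs": {
  "steps": [
    [[-0.006, 0.006, -0.002], [0, 0, 0], -1],
    [[-0.006, 0.006, -0.002], [0, 0, 0], -1],
    [[-0.006, 0.006, -0.002], [0, 0, 0], 0.1],
    [[-0.006, 0.006, -0.002], [0, 0, 0], 0.1],
    [[-0.006, 0.006, -0.002], [0, 0, 0], 0.1]
  ]
}}

```text
t: 18.03
tcp_pos: [0.5379, 0.1777, 0.1395]
orientation: [[0.625, 0.604, 0.495], [0.684, -0.729, 0.025], [0.376, 0.323, -0.868]]
force: [-0.0, 0.1, 0.5]
width: 0.0464
```

```bash
python3 -c "
from plan import *
rows([1.2]*5,[.05,.06,.08,.11,.15],r=qnow()[1])"
```

```text
q,r,h,qtool [1.235  0.0815 0.0464 1.2557] F nest [0.2 0.1 0.5] w 0.0464 t 18.0 J [  8.  -1. 122.  -5.  29.  58.]
[-0.014, 0.008, 0.009] [-0.01, -0.002, 0.015]
[-0.034, 0.007, 0.043] [-0.01, -0.002, 0.015]
[-0.074, 0.005, 0.113] [-0.01, -0.002, 0.015]
[-0.134, 0.003, 0.216] [-0.01, -0.002, 0.015]
[-0.214, -0.001, 0.355] [-0.01, -0.002, 0.015]
```

Released with zero force. I'm retreating along the plate normal, then away.

Emit:
{"fn": "apply_moves", "kwargs": {
  "steps": [
    [[-0.01, 0, 0.016], [0, 0, 0], 0.1],
    [[-0.034, 0, 0.055], [0, 0, 0], 0.1],
    [[-0.074, 0, 0.12], [0, 0, 0], 0.1],
    [[-0.134, 0, 0.22], [0, 0, 0], 0.1],
    [[-0.2, 0, 0.35], [0, 0, 0], 0.1]
  ]
}}

```text
t: 18.45
tcp_pos: [0.4869, 0.1771, 0.2267]
orientation: [[0.627, 0.603, 0.493], [0.683, -0.73, 0.025], [0.375, 0.322, -0.87]]
force: [-0.6, -0.7, 0.3]
width: 0.0472
```

Emit:
{"fn": "apply_moves", "kwargs": {
  "steps": [
    [[-0.1, 0.1, 0.1], [0, 0, 0], 0.1],
    [[-0.2, 0.25, 0.15], [0, 0, 0], 0.1],
    [[-0.2, 0.4, 0.2], [0, 0, 0], 0.1],
    [[-0.2, 0.55, 0.2], [0, 0, 0], 0.1],
    [[-0.2, 0.6, 0.2], [0, 0, 0], 0.1]
  ]
}}

```text
t: 18.87
tcp_pos: [0.4372, 0.3315, 0.2804]
orientation: [[0.622, 0.604, 0.498], [0.684, -0.729, 0.03], [0.382, 0.322, -0.867]]
force: [0.5, -0.5, -0.5]
width: 0.0469
```

```bash
python3 -c "
from plan import *
import pickle
eyes.grab_frame('scene')
g=grab('scene','s8.png');f=grab('top','t8.png');pickle.dump((g,f),open('p8.pkl','wb'))
a=cv2.resize(g['image'][165:255,270:360],(400,400),interpolation=cv2.INTER_CUBIC);b=cv2.resize(f['image'][155:255,245:345],(400,400),interpolation=cv2.INTER_CUBIC)
c=cv2.resize(f['image'][140:260,180:460],(466,200));o=np.zeros((600,800,3),np.uint8);o[:400,:400]=a;o[:400,400:]=b;o[400:,:466]=c;cv2.imwrite('pics/c8.png',o);s=ctrl.read_state();print(s['t'],s['tcp_pos'],s['joints'].round(0),s['force'].round(1))"
```

```text
19.0167 [0.437  0.3279 0.2775] [ 31. -13. 117. -17.  50.  85.] [0.2 0.8 0.4]
```

View pics/c8.png

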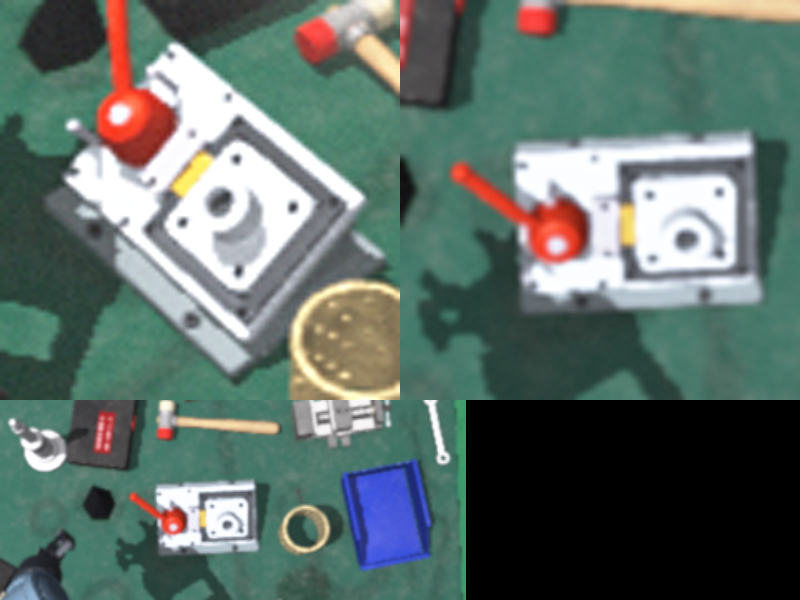

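```bash
python3 -c "
from plan import *
import pickle
g,f=pickle.load(open('p8.pkl','rb'))
res=[]
for im,roi in((f,(250,185,300,225)),(g,(280,140,315,205))):
    I=up(im,roi);h=cv2.cvtColor(I,cv2.COLOR_BGR2HSV).astype(int);m=((h[...,0]<10)|(h[...,0]>170))&(h[...,1]>140)&(h[...,2]>90)
    c=px(biggest(m)[:,0],roi).astype(np.float32); d=c-c.mean(0); hub=c.mean(0)
    k=np.argmax(np.linalg.norm(d,axis=1)); u=d[k]/np.linalg.norm(d[k]); far=c[d@u>(d@u).max()-4]
    res.append(cv2.minEnclosingCircle(far)[0])
print(res)
X,e=tri(f,[res[0]],g,[res[1]]);b=NR.T@(X[0]-N0);print('ball',b,e,'r',np.hypot(b[0],b[1]-.11),'q',1.972-np.arctan2(b[1]-.11,b[0]))
"
```

```text
[(259.77740478515625, 197.9055938720703), (295.77081298828125, 160.6041717529297)]
ball [0.0711 0.1871 0.0488] [0.0007] r 0.10487510546925269 q 1.145665169664068
```

The last picture shows the blank square in the cavity against the far wall and the lever down, with its ball at top crop (460,172). The arm is clear, and the arbor, sleeve and bin stand where they were. I'm handing in.

```bash
python3 -c "
from cell import ctrl
print(ctrl.close_job())"
```

```text
the job is handed in; nothing more can be done
None
```

I took the blank out of the navy bin, seated it hub out in the inclined cavity and clamped it with the red lever. I handed the job in at about 19 s of the 61 s. No verdict was reported.

**Seating:** I lowered the blank with force checks until it stopped hard at the same height twice. After release, three bolt holes measured 13.0–13.7 mm above the cavity floor against a nominal 14 mm. The fourth hole was mis-detected in the hub's shadow, so I did not count it. The floor height in that check had already been corrected by 2.4 mm from the contact itself.

**Clamping:**
- First stroke: lever angle 0.08 to 1.41 rad.
- Index: lifted about 11 mm, swung back three serrations and dropped in.
- Second stroke: tightened until the force at the grip rose from about 3.5 N to 22 N near 1.2 rad. That is well short of the stop pin at 1.45 rad, so I take it as the screw's own stop. I could not read the screw angle directly.

**Last checks:**
- The robot was clear, with no contact force.
- The lever was down; its ball measured 49 mm above the plate, against 47 mm at the start.
- The last picture gave a lever angle of 1.15 rad against 1.18–1.24 from the arm. I put that down to the arm and fingers flexing under load.
- By the picture angle the two strokes add up to about 2.12 rad plus the unknown starting angle, which fits the 2.2 rad stop.
- The bin, arbor and sleeve were upright in the last picture and looked unmoved; I did not measure them again.

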